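# Set up the light bench demonstration

### The job

Set up the light bench for the lesson: first hang every carrier that is on the desk by its hook on the loading section of the rail, between the ray box and the raised stop arm, and when all hang there slide each one along the rail past the stop arm until it hangs straight and centred on the mark of its own plate's shape (round, square or diamond). Once all are on their marks, swing the stop arm down until it rests fully across the rail. At any time in the job also tilt the mirror back to 45 degrees so that it stays there by itself, and leave the other things on the desk where they are.

Things in the scene. Friction and masses are not known exactly. Their poses are not given: they have to be found in the camera images.
- lens_mid (a point): Carrier with the round plate, may be absent: an upright aluminium hanger 150 mm tall (all sizes in mm), about 150 g, loose on its steel foot (50 in x by 42 in y, 8 thick) on the desk. Centred 38 above its underside, facing x: a round lens disc 40 across, 6 thick. Above it are the hook and grip tab. This point is its centre, 75 above the underside; z up, +x the hook's open side, at the start roughly away from the robot.
- lens_seat (a point): Where the rail's axis lies once the round carrier is hung: 99 above its underside, under a roof-shaped crook (24 wide in y). Behind it (inner face at x -14) is the spine, in front a lip (x 14 to 20) that ends 9 below this point; the hanger's lower arm begins 33 below it. Between these two the 10 mm rail enters sideways through the mouth on +x; then the carrier is lowered.
- lens_tab (a point): Centre of the round carrier's grip tab, a flat upright plate on top, 10 thick in x, 20 wide in y, from 113 to 150 above its underside; this point is 132 up. Grip it across its 10 mm, a little above this point: the crook's shoulders reach out 20 mm in x just below the tab, up to 109.
- slit_mid (a point): Carrier with the square plate, may be absent: an upright aluminium hanger 150 mm tall (all sizes in mm), about 150 g, loose on its steel foot (50 in x by 42 in y, 8 thick) on the desk. Centred 38 above its underside, facing x: a square dark plate 38 by 38, 5 thick, with an upright slit. Above it are the hook and grip tab. This point is its centre, 75 above the underside; z up, +x the hook's open side, at the start roughly away from the robot.
- slit_seat (a point): Where the rail's axis lies once the square carrier is hung: 99 above its underside, under a roof-shaped crook (24 wide in y). Behind it (inner face at x -14) is the spine, in front a lip (x 14 to 20) that ends 9 below this point; the hanger's lower arm begins 33 below it. Between these two the 10 mm rail enters sideways through the mouth on +x; then the carrier is lowered.
- slit_tab (a point): Centre of the square carrier's grip tab, a flat upright plate on top, 10 thick in x, 20 wide in y, from 113 to 150 above its underside; this point is 132 up. Grip it across its 10 mm, a little above this point: the crook's shoulders reach out 20 mm in x just below the tab, up to 109.
- pinhole_mid (a point): Carrier with the diamond plate, may be absent: an upright aluminium hanger 150 mm tall (all sizes in mm), about 150 g, loose on its steel foot (50 in x by 42 in y, 8 thick) on the desk. Centred 38 above its underside, facing x: a dark diamond-shaped plate (29 square on its corner), 5 thick, with a small hole. Above it are the hook and grip tab. This point is its centre, 75 above the underside; z up, +x the hook's open side, at the start roughly away from the robot.
- pinhole_seat (a point): Where the rail's axis lies once the diamond carrier is hung: 99 above its underside, under a roof-shaped crook (24 wide in y). Behind it (inner face at x -14) is the spine, in front a lip (x 14 to 20) that ends 9 below this point; the hanger's lower arm begins 33 below it. Between these two the 10 mm rail enters sideways through the mouth on +x; then the carrier is lowered.
- pinhole_tab (a point): Centre of the diamond carrier's grip tab, a flat upright plate on top, 10 thick in x, 20 wide in y, from 113 to 150 above its underside; this point is 132 up. Grip it across its 10 mm, a little above this point: the crook's shoulders reach out 20 mm in x just below the tab, up to 109.
- mark_round: Mark for the carrier with the round plate: a flat black round tile, about 30 mm, on the front (robot-side) strip of the bench's base, with a black line across the base under the rail. Origin on the base (10 above the desk) straight below the rail axis; x away from the robot, y along the rail; the tile lies 38 to -x. The order of the three marks along the rail varies.
- mark_square: Mark for the carrier with the square plate: a flat black square tile, about 30 mm, on the front (robot-side) strip of the bench's base, with a black line across the base under the rail. Origin on the base (10 above the desk) straight below the rail axis; x away from the robot, y along the rail; the tile lies 38 to -x. The order of the three marks along the rail varies.
- mark_diamond: Mark for the carrier with the diamond plate: a flat black diamond tile, about 30 mm, on the front (robot-side) strip of the bench's base, with a black line across the base under the rail. Origin on the base (10 above the desk) straight below the rail axis; x away from the robot, y along the rail; the tile lies 38 to -x. The order of the three marks along the rail varies.
- rail_mid (a point): On the axis of the rail, 138 above the desk: a level steel bar 10 mm thick on the fixed light bench. y runs along the rail (robot's left), x across it, away from the robot, z up. Free from y -200 to +205, a post at each end. The stop arm crosses at y 0: y below 0 (towards the grey ray box) is the loading section, the marks are at y 51 to 175. Base plate 10 thick, x -55 to +72.
- stop_pivot (a point): Pivot of the stop arm, on the bench behind the rail: 55 mm beyond the rail (x) and 9 mm above the rail axis, with the axes of the rail point. A thin post beside it (14 mm to +y) carries it.
- stop_arm (a joint): Angle of the stop arm, a flat steel arm 80 long, 10 wide, 7 thick, with a short claw at its end. 0 = closed, level across the top of the rail, claw over its robot side; grows as raised: 1.57 straight up, more leans away from the robot (to 2.2). Starts at 1.75 to 2.05. Stays where left (light friction, 0.03 N m); the shut fingers can push it over from behind, then press it down.
- mirror_hinge (a point): Middle of the mirror's hinge line, 60 mm above the desk on a fixed wooden stand (base 130 by 90 mm, from y -40 to +50) to the left of the bench. x runs along the hinge (roughly away from the robot), y is the side to which the mirror leans as it is tilted back, z up.
- mirror_pin (a point): Grip point on the mirror's brass tilting pin, which sticks out of its robot-side edge along -x, parallel to the hinge: 10 mm thick, 55 long. The point is 73 to -x of the hinge's middle, 100 from the hinge line and 28 out from the mirror's edge. It turns with the mirror; pinch it from above, fingers closing across it. The panel is 90 wide, 8 thick, 112 tall above the hinge line.
- mirror (a joint): Tilt of the mirror from upright, rad: 0 = upright, grows as its top leans away from the bench (to the hinge's +y); range -0.2 to 1.3. The hinge has firm friction (0.3 N m, about 3 to 5 N at the pin) and stays where it is left. Starts at -0.05 to 0.3.
- staple_remover: Bystander: steel staple remover, 66 by 14 mm, 28 high, lying on the desk. Origin under its centre.
- tally_counter: Bystander: round chrome tally counter with a red push button, 48 across, 40 high. Origin under its centre.
- beaker: Bystander: brown glass beaker, 72 across, 95 high. Origin under its centre.
- stopwatch: Bystander: round white stopwatch with a square button, 54 across, 16 high, lying flat. Origin under its centre.
- flask: Bystander: conical clear flask, 76 across the base, 108 high, behind the bench. Origin under its centre.
There are look-alikes about, which are no part of the job. Leave any orange look-alike of the part that bears pinhole_mid alone.

How it is judged:
On the way, in this order (a step that is already met when the one before it is completed fails the run):
1. all carriers present hang on the rail in the loading section (right of the stop arm) (z of lens_mid in the frame of rail_mid between -0.0328 and -0.0148 m and x of lens_mid in the frame of rail_mid between -0.014 and 0.014 m and angle between each of lens_mid, slit_mid, pinhole_mid's own z axis and vertical below 0.4 rad and y of each of lens_mid, slit_mid, pinhole_mid in the frame of rail_mid below -0.02 m and z of slit_mid in the frame of rail_mid between -0.0328 and -0.0148 m and x of slit_mid in the frame of rail_mid between -0.014 and 0.014 m and z of pinhole_mid in the frame of rail_mid between -0.0328 and -0.0148 m and x of pinhole_mid in the frame of rail_mid between -0.014 and 0.014 m), for 0.3 s.
2. each carrier has been slid to its own mark (z of lens_mid in the frame of rail_mid between -0.0288 and -0.0188 m and x of lens_mid in the frame of rail_mid between -0.008 and 0.008 m and angle between each of lens_mid, slit_mid, pinhole_mid's own z axis and vertical below 0.2 rad and y of lens_mid in the frame of mark_round between -0.008 and 0.008 m and z of slit_mid in the frame of rail_mid between -0.0288 and -0.0188 m and x of slit_mid in the frame of rail_mid between -0.008 and 0.008 m and y of slit_mid in the frame of mark_square between -0.008 and 0.008 m and z of pinhole_mid in the frame of rail_mid between -0.0288 and -0.0188 m and x of pinhole_mid in the frame of rail_mid between -0.008 and 0.008 m and y of pinhole_mid in the frame of mark_diamond between -0.008 and 0.008 m), for 0.3 s.
3. the stop arm is swung down across the rail (value of joint stop_arm below 0.07 rad), for 0.3 s.
At the end, for the whole second after the job is handed in: Every carrier present hangs freely on the rail within 8 mm of its own mark (seated, within 11 degrees of upright, at rest), the stop arm lies closed (below 0.07 rad), and the mirror stays at 45 degrees, within 0.06 rad (3.4 degrees) (all of step 2 and linear speed of each of lens, slit, pinhole below 0.03 m/s and value of joint stop_arm below 0.07 rad and value of joint mirror between 0.725 and 0.845 rad); the robot touches nothing.
It fails at once if a bystander is pushed more than 40 mm from its place (distance of any of staple_remover, tally_counter, beaker, stopwatch, flask from where it was at the start of the episode above 0.04 m).
Of lens, slit, pinhole only 2 to 3 are there at a start; the rules pass over those that are not, and their reading is None.
At some moment in a run one of lens, slit, pinhole may be knocked a few centimetres aside while the robot is not near it.
It also fails if it takes over 210 s, if anything falls off the work surface, if the arm or the gripper's body presses on something with over 40 N, if the wrist force passes 120 N, or if a joint passes its speed limit or range.

### The arm

A 6-joint arm with a two-finger parallel gripper is mounted at the origin on the work surface. World frame = base frame: x ahead of the robot, y to its left, z up, the work surface at z = 0. Lengths are in m, angles in rad, forces in N, time in s.
With the tool pointing down it reaches from about 0.325 to 0.75 m from the base axis. Payload 7.6 kg.
Tool frame: the origin (TCP) lies between the finger pads; the fingertips stand 8 mm ahead of it and the grasp point (between the pads) lies 11 mm behind it; z points along the fingers, x is the direction in which the jaws open and shut, and the axes are right-handed (so a half turn about z gives the same grasp; the last joint's range is limited). The gripper opens to 85 mm and grips with 20 to 120 N. Pads are 22 mm wide; open, the fingers measure 114 mm over their backs; the gripper's body (76 mm by 85 mm) begins 54 mm behind the grasp point. The pads swing forward as they close: fully open they stand 13 mm farther back than shut.
Start: joints at [-1.264, 0.052, 1.401, -0, 1.689, -0.07], TCP at [0.193, -0.488, 0.239] pointing down, gripper open.
Joint ranges: [-2.9, 2.9], [-0.91, 2.17], [0.12, 2.37], [-1.06, 4.2], [0.26, 2.73], [-2.93, 2.93]. Speed limits (rad/s): [2.57, 2.57, 3.01, 3.14, 3.14, 3.14].

### API

Orientations are given as a unit quaternion [w, x, y, z].
In Python, from bench import manip gives the robot as it stands.
- The arm moves only by the tool play_rows, never from a script. Its argument "steps" is a list of rows, each a list of 3 entries, a list of its own where there are three numbers: the shift along the tool's x, y, z in m, then the turn, a rotation vector about the tool's x, y, z in degrees, then the gripper's target within -1 to 1 (fully open at 1, half-way at 0, shut at -1). A call has 1 to 10 rows; each row shifts and turns the commanded pose from where the row before left it, along the tool's axes as they then stand; what a row does not reach is not made up. A row lasts 1/8 s, in which the tool goes at most 62.5 mm and 10.7 degrees, less where a joint would pass 70% of its speed; a pose out of reach is approached as far as the arm can. A call with a gripper value outside its range is refused whole. The fingers move at their own pace and stop on an object; "grip_force" is the grip in N (left out, the last holds). Time passes only in rows, so rows that do not move let the fingers close. It gives the time, the measured TCP pose, the force and the opening at its end, in the units of the state.
- manip.read_state(): the state, without advancing time (a new reading comes with each control period).
- manip.read_camera(name): name is "side" or "top" or "wrist"; returns the picture (480x640x3 uint8, red, green, blue); there is no depth.
- manip.calibration(name): a dict with "fx", "fy", "cx", "cy" (pixels), "rvec" (rotation vector, rad) and "tvec" (3), from world to camera coordinates, as OpenCV has them. Camera axes: x right, y down, z forward; pixel columns grow to the right and rows downward; lengths in m; the calibration is good to about 2 mm. A picture is of the moment at which its call begins: read the wrist's pose just before it. calibration takes no time and is no camera call; for the wrist camera it gives the pose at the moment of the call.
- manip.finish_job(): hands the job in, once; it reports no verdict.
The state is a dict: "time_s": time; "qpos": joint angles; "joint_velocities": joint speeds; "effort": joint torques, N m; "position": TCP position; "tcp_rot": TCP orientation; "wrist_force": force on the tool from outside, world axes, zero at the start; "ft_torque": the same for the moment, N m; "opening": finger opening in m.
Only numpy, scipy, OpenCV 4.12 (cv2) and the standard library are available. Lean on these libraries where they do the work, as an engineer would, in place of code of your own. Each camera call takes 0.05 s, during which the arm holds its last target.

## Working session

There is one attempt and no reset: what is moved stays moved. The work goes in short steps, Python scripts to look and compute and a tool call to move; the robot and the scene stay as the last step left them, time stands still between calls to the robot, and variables do not carry over. Pictures are saved under pics/ and viewed, and the job is handed in when it is done.

Besides the shell and the picture viewer there is one more tool, called after "Emit:" by a JSON object that holds its "name" and its "arguments", one argument or row to a line. play_rows: Moves the arm, as the interface text tells. Its arguments: {"type":"object","properties":{"steps":{"type":"array"},"grip_force":{"type":"number"}},"required":["steps"]}

```bash
ls; mkdir -p pics; python3 - <<'E'
from bench import manip
import cv2
s=manip.read_state(); print(s)
for n in ["side","top","wrist"]:
    im=manip.read_camera(n); cv2.imwrite(f"pics/{n}0.png",im[:,:,::-1]); print(n,manip.calibration(n))
E
```

```text
pics
{'time_s': 0.0, 'qpos': array([-1.26433229e+00,  5.28639544e-02,  1.40174328e+00,  9.28764745e-07,
        1.68861768e+00, -7.02931049e-02]), 'joint_velocities': array([-0.00062011, -0.00058297, -0.00142488, -0.00043951,  0.00046192,
        0.00022352]), 'effort': array([ 3.27330825e-03, -3.81666577e+01, -3.60182619e+01,  1.23107661e-04,
        6.25121553e-03,  1.74766723e-05]), 'position': array([ 0.19308611, -0.48788358,  0.23844883]), 'tcp_rot': array([-5.05446610e-04,  8.27014566e-01, -5.62179902e-01, -6.40774495e-04]), 'wrist_force': array([-0.68446188, -0.32757438,  0.31190336]), 'ft_torque': array([0.0544454 , 0.01418802, 0.07045954]), 'opening': 0.0850273273727519}
side {'fx': 493.7254278051273, 'fy': 493.7254278051273, 'cx': 320.63769578376963, 'cy': 243.04248760695663, 'rvec': array([ 0.89568392, -2.43252641,  1.14030364]), 'tvec': array([0.4247876 , 0.28379084, 0.78837467])}
top {'fx': 564.8300829715063, 'fy': 564.8300829715063, 'cx': 327.79042224604393, 'cy': 244.26103359294171, 'rvec': array([ 2.17297545, -2.1726001 ,  0.10587046]), 'tvec': array([0.0622124 , 0.52693835, 1.1999114 ])}
wrist {'fx': 394.02586630331933, 'fy': 394.02586630331933, 'cx': 317.0375360853926, 'cy': 243.15325950813897, 'rvec': array([-2.41437462,  1.64085268,  0.21560118]), 'tvec': array([-0.524149  , -0.03415138,  0.37732804])}
```

View pics/side0.png

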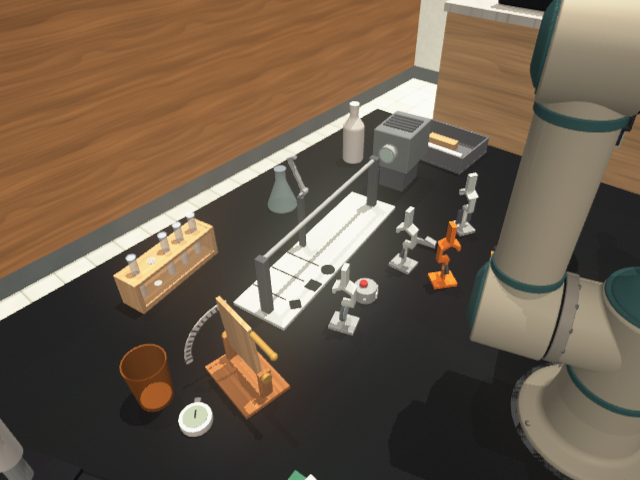

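View pics/top0.png

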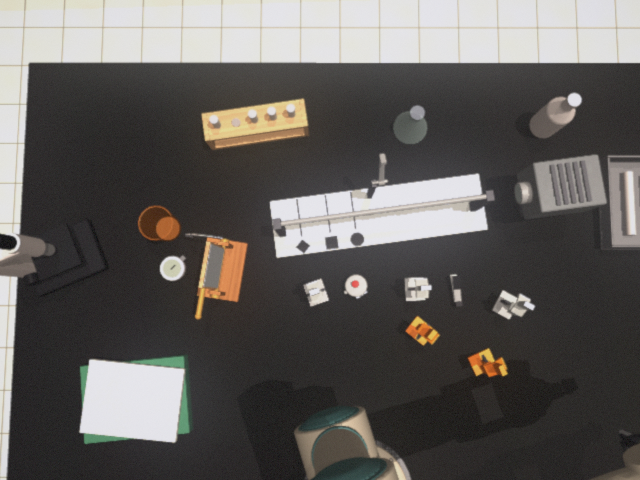

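View pics/wrist0.png

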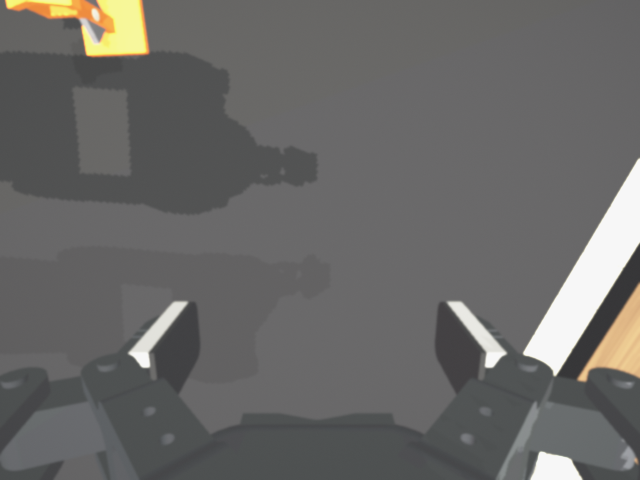

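```bash
cat > h.py <<'E'
import numpy as np, cv2
from bench import manip
from scipy.spatial.transform import Rotation as R
def cam(n):
    c=manip.calibration(n); K=np.array([[c['fx'],0,c['cx']],[0,c['fy'],c['cy']],[0,0,1]]); return K,cv2.Rodrigues(np.array(c['rvec']))[0],np.array(c['tvec'])
def ray(n,u,v,c=None):
    K,Rm,t=c or cam(n); d=Rm.T@np.linalg.inv(K)@[u,v,1]; return -Rm.T@t,d/np.linalg.norm(d)
def onz(n,u,v,z,c=None):
    o,d=ray(n,u,v,c); return o+d*(z-o[2])/d[2]
def proj(n,p,c=None):
    K,Rm,t=c or cam(n); q=K@(Rm@np.array(p)+t); return q[:2]/q[2]
def tri(obs):
    A=np.zeros((3,3));b=np.zeros(3)
    for o,d in obs:
        M=np.eye(3)-np.outer(d,d);A+=M;b+=M@o
    p=np.linalg.solve(A,b); return p,[np.linalg.norm((np.eye(3)-np.outer(d,d))@(p-o)) for o,d in obs]
def crop(im,x0,y0,x1,y1,s,fn):
    cv2.imwrite(fn,cv2.resize(im[y0:y1,x0:x1,::-1],None,fx=s,fy=s,interpolation=cv2.INTER_CUBIC))
E
python3 - <<'E'
import cv2
from h import *
a=cv2.imread('pics/side0.png')[:,:,::-1]; b=cv2.imread('pics/top0.png')[:,:,::-1]
crop(a,310,150,510,350,4,'pics/s1.png'); crop(a,180,140,440,340,3,'pics/s2.png')
crop(b,260,140,540,340,2.8,'pics/t1.png')
E
```

```text
(no output)
```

View pics/s1.png

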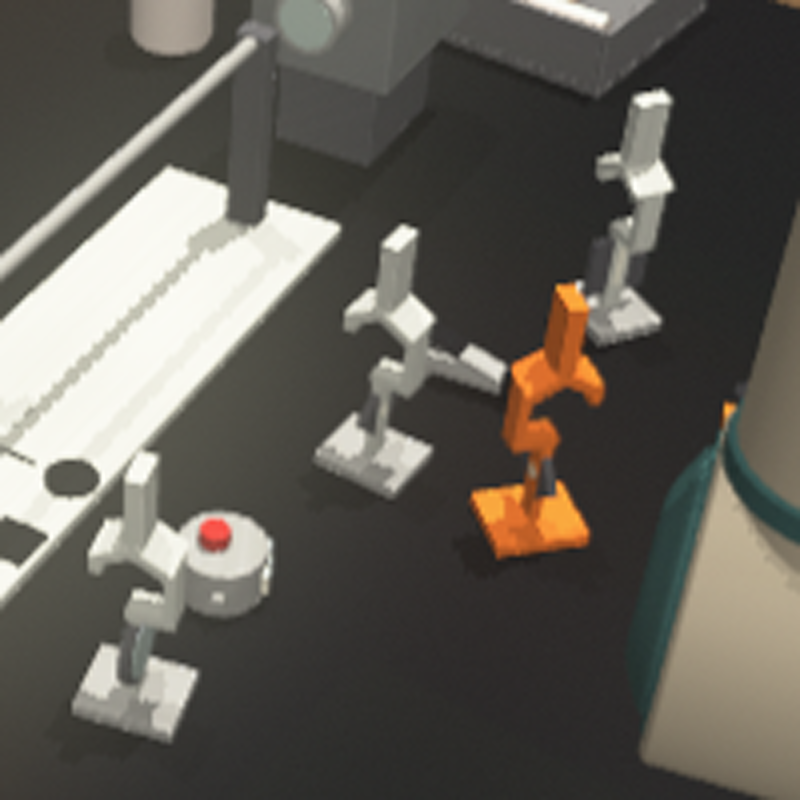

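View pics/s2.png

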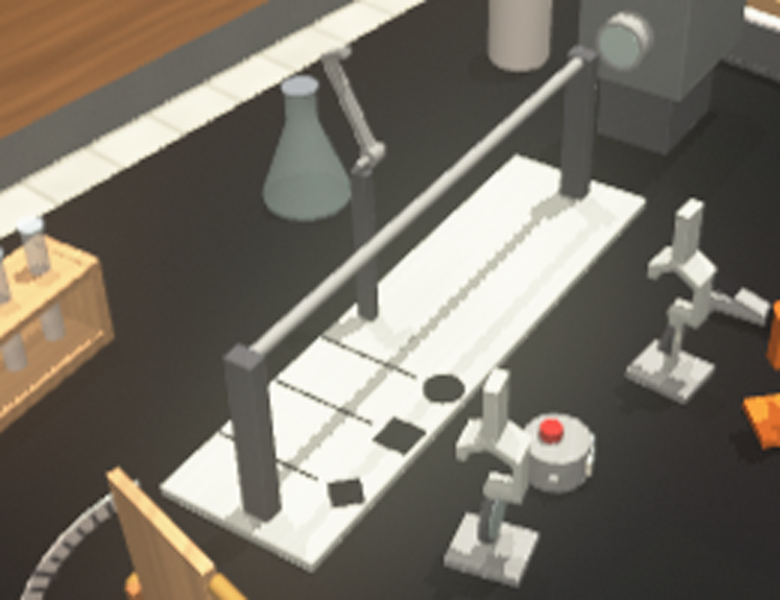

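View pics/t1.png

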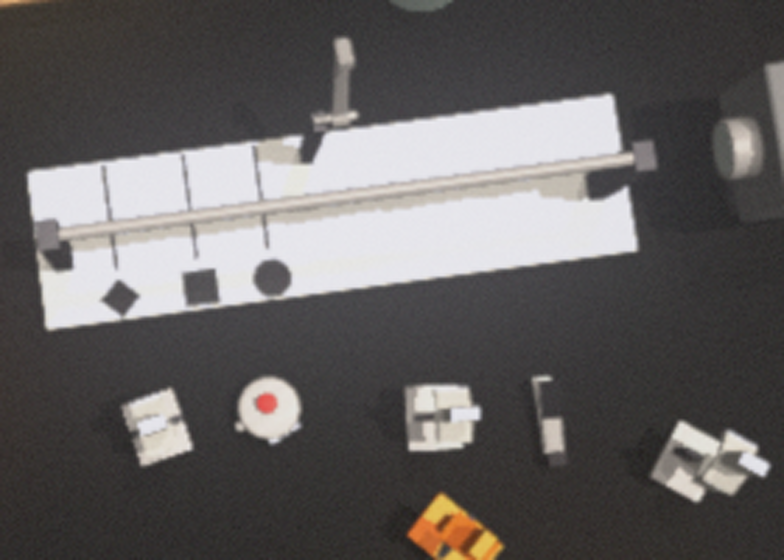

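```bash
cat > m1.py <<'E'
from h import *
b=cv2.imread('pics/top0.png')[:,:,::-1].copy(); g=cv2.cvtColor(b,cv2.COLOR_RGB2GRAY)
# base plate mask
m=((g>150)).astype(np.uint8); m[:170]=0;m[260:]=0;m[:,:265]=0;m[:,495:]=0
cs,_=cv2.findContours(m,cv2.RETR_CCOMP,cv2.CHAIN_APPROX_NONE)
big=max(cs,key=cv2.contourArea); hull=cv2.convexHull(big)
ap=cv2.minAreaRect(big); print('rect',ap); 
for p in cv2.boxPoints(ap): print('corner',p,onz('top',*p,0.01)[:2])
for c in cs:
    a=cv2.contourArea(c)
    if 40<a<400:
        M=cv2.moments(c);u,v=M['m10']/a,M['m01']/a; print('blob',a,u,v,onz('top',u,v,.01)[:2])
E
python3 m1.py
```

```text
rect ((379.5022277832031, 214.76637268066406), (57.29296875, 216.08766174316406), 82.40535736083984)
corner [268.62015 200.65063] [0.62530422 0.19320778]
corner [482.8123 172.0917] [ 0.6897691  -0.28255095]
corner [490.3843  228.88211] [ 0.56252146 -0.29590078]
corner [276.19217 257.44104] [0.49936088 0.17533959]
blob 104.0 302.5625 245.96634615384616 [0.52462611 0.11767267]
blob 159.0 331.3312368972746 242.08805031446542 [0.53319906 0.05450414]
blob 155.5 356.86280814576634 238.86280814576634 [ 0.54033884 -0.00163135]
```

```bash
cat >> h.py <<'E'
th=np.radians(7.6); EX=np.array([np.cos(th),np.sin(th),0]); EY=np.array([-np.sin(th),np.cos(th),0])
RM=np.array([0.5863,-0.0500,0.138])
def rl(x,y,z): return RM+EX*x+EY*y+np.array([0,0,z])
E
cat > ov.py <<'E'
from h import *
import sys
for n in ['side','top']:
    im=cv2.imread(f'pics/{n}0.png'); im=cv2.resize(im,None,fx=3,fy=3,interpolation=cv2.INTER_CUBIC)
    def L(a,b,c=(0,0,255)):
        p,q=[tuple(((proj(n,x)+.5)*3).astype(int)) for x in (a,b)]; cv2.line(im,p,q,c,1,cv2.LINE_AA)
    L(rl(0,-.2,0),rl(0,.205,0))
    for x in(-.055,.072): L(rl(x,-.24,-.128),rl(x,.24,-.128),(0,200,0))
    for y in (.0535,.1105,.174): L(rl(-.053,y,-.128),rl(-.023,y,-.128)); L(rl(0.0,y,-.128),rl(.072,y,-.128))
    L(rl(0,0,.009),rl(.055,0,.009),(255,0,0))
    if n=='side': im=im[400:1000,600:1320]
    else: im=im[400:860,760:1520]
    cv2.imwrite(f'pics/ov_{n}.png',im)
E
python3 ov.py
```

```text
(no output)
```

View pics/ov_side.png

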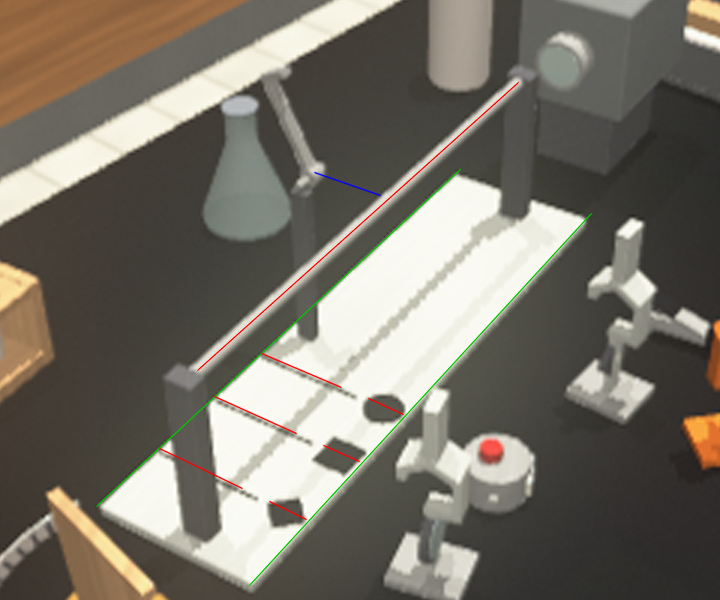

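View pics/ov_top.png

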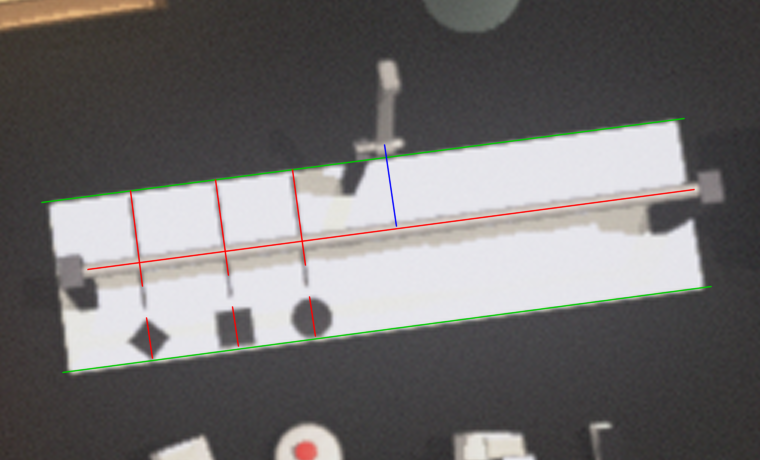

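```bash
cat >> h.py <<'E'
def st():
    s=manip.read_state(); q=s['tcp_rot']; return np.array(s['position']),R.from_quat([q[1],q[2],q[3],q[0]]),s
def down(yawdeg): # tool z down, tool x at yaw
    y=np.radians(yawdeg); x=np.array([np.cos(y),np.sin(y),0]); z=np.array([0,0,-1.]); return R.from_matrix(np.c_[x,np.cross(z,x),z])
def delta(p,Rt):
    p0,R0,s=st(); d=R0.inv().apply(np.array(p)-p0); rv=(R0.inv()*Rt).as_rotvec(degrees=True)
    print('t',round(s['time_s'],2),'pos',np.round(p0,4),'yaw',round(np.degrees(np.arctan2(R0.as_matrix()[1,0],R0.as_matrix()[0,0])),2),'shift mm(tool now)',np.round(d*1000,1),'turn',np.round(rv,2),'F',np.round(s['wrist_force'],1),'op',round(s['opening']*1000,1))
    return d,rv
E
python3 - <<'E'
from h import *
p,Rt,s=st(); K,Rm,t=cam('wrist'); print('cam in tool',Rt.inv().apply(-Rm.T@t-p)); print('axes in tool',np.round(Rt.inv().as_matrix()@Rm.T,3))
im=cv2.imread('pics/top0.png');
for nm,(u,v) in dict(lens=(314.3,291.4),mid=(426.4,287.5),right=(529.3,306.4)).items(): print(nm,'tab',onz('top',u,v,.15))
g=cv2.cvtColor(im,cv2.COLOR_BGR2GRAY)
for nm,(x0,y0,x1,y1) in dict(lens=(298,272,336,312),mid=(398,270,438,308),right=(488,282,540,326)).items():
    m=(g>120).astype(np.uint8); k=np.zeros_like(m);k[y0:y1,x0:x1]=1;m*=k
    c=max(cv2.findContours(m,0,1)[0],key=cv2.contourArea); r=cv2.minAreaRect(c); print(nm,r,[np.round(onz('top',*q,.008)[:2],3) for q in cv2.boxPoints(r)])
E
```

```text
cam in tool [-0.00049743 -0.06404552 -0.13432019]
axes in tool [[ 1.    -0.     0.   ]
 [-0.     0.966  0.257]
 [-0.    -0.257  0.966]]
lens tab [0.42342272 0.08851671 0.15      ]
mid tab [ 0.43096526 -0.12820538  0.15      ]
right tab [ 0.3946558  -0.32601753  0.15      ]
lens ((315.60003662109375, 291.79998779296875), (23.400854110717773, 19.60611915588379), 71.56504821777344) [array([0.442, 0.117]), array([0.455, 0.077]), array([0.407, 0.061]), array([0.394, 0.101])]
mid ((418.0, 288.5), (23.0, 26.0), 90.0) [array([ 0.457, -0.107]), array([ 0.457, -0.164]), array([ 0.407, -0.163]), array([ 0.407, -0.106])]
right ((514.4452514648438, 305.9744873046875), (36.307735443115234, 28.091676712036133), 25.016895294189453) [array([ 0.383, -0.295]), array([ 0.438, -0.323]), array([ 0.405, -0.393]), array([ 0.35 , -0.366])]
```

```bash
python3 - <<'E'
from h import *
Rt=down(-90)*R.from_rotvec([-20,0,0],degrees=True)
print(delta([.54,-.22,.27],Rt))
E
```

```text
t 0.15 pos [ 0.1931 -0.488   0.2387] yaw -68.41 shift mm(tool now) [-121.6 -421.1  -31.2] turn [-19.75  -3.7   21.38] F [ 0.3  0.1 -0.9] op 85.6
(array([-0.1215757 , -0.42113806, -0.0311636 ]), array([-19.75277347,  -3.70142248,  21.37873559]))
```

Emit:
{"name": "play_rows", "arguments": {
  "steps": [
    [[-0.015, -0.0526, -0.004], [0, 0, 0], 1],
    [[-0.015, -0.0526, -0.004], [0, 0, 0], 1],
    [[-0.015, -0.0526, -0.004], [0, 0, 0], 1],
    [[-0.015, -0.0526, -0.004], [0, 0, 0], 1],
    [[-0.015, -0.0526, -0.004], [0, 0, 0], 1],
    [[-0.015, -0.0526, -0.004], [0, 0, 0], 1],
    [[-0.015, -0.0526, -0.004], [0, 0, 0], 1],
    [[-0.015, -0.0526, -0.004], [-6.6, -1.2, 7.1], 1],
    [[0, 0, 0], [-6.6, -1.2, 7.1], 1],
    [[0, 0, 0], [-6.6, -1.2, 7.1], 1]
  ]
}}

```text
time_s: 1.4
position: [0.5409, -0.2207, 0.2711]
tcp_rot: [-0.126, -0.696, 0.697, 0.123]
wrist_force: [0.5, -0.5, -0.2]
opening: 0.0851
```

Emit:
{"name": "play_rows", "arguments": {
  "steps": [
    [[0, 0, 0], [0, 0, 0], 1],
    [[0, 0, 0], [0, 0, 0], 1]
  ]
}}

```text
time_s: 1.65
position: [0.5402, -0.222, 0.2714]
tcp_rot: [0.123, 0.698, -0.695, -0.121]
wrist_force: [-0.3, -0.2, 0.6]
opening: 0.0855
```

```bash
python3 - <<'E'
from h import *
import pickle
p,Rt,s=st(); print(p,s['wrist_force'])
c=cam('wrist'); im=manip.read_camera('wrist'); cv2.imwrite('pics/w1.png',im[:,:,::-1]); pickle.dump(c,open('w1.pkl','wb'))
im=manip.read_camera('top'); cv2.imwrite('pics/top1.png',im[:,:,::-1])
E
```

```text
[ 0.54022391 -0.22197996  0.27138927] [-0.29662784 -0.21736745  0.57796317]
```

View pics/w1.png

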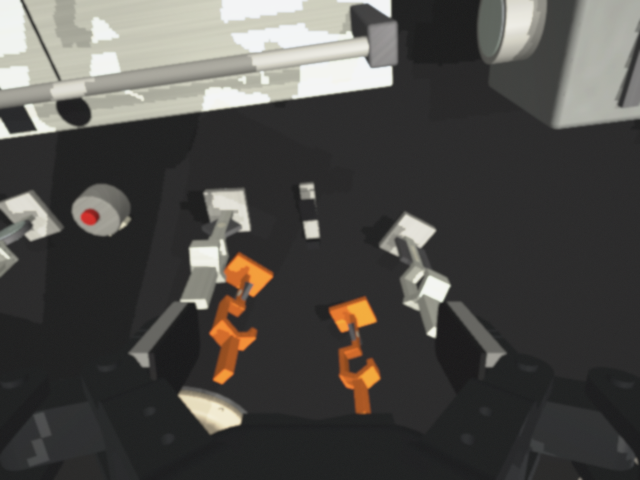

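```bash
python3 - <<'E'
from h import *
a=cv2.imread('pics/w1.png')[:,:,::-1]
crop(a,170,170,460,350,2.7,'pics/w1z.png')
E
```

```text
(no output)
```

View pics/w1z.png

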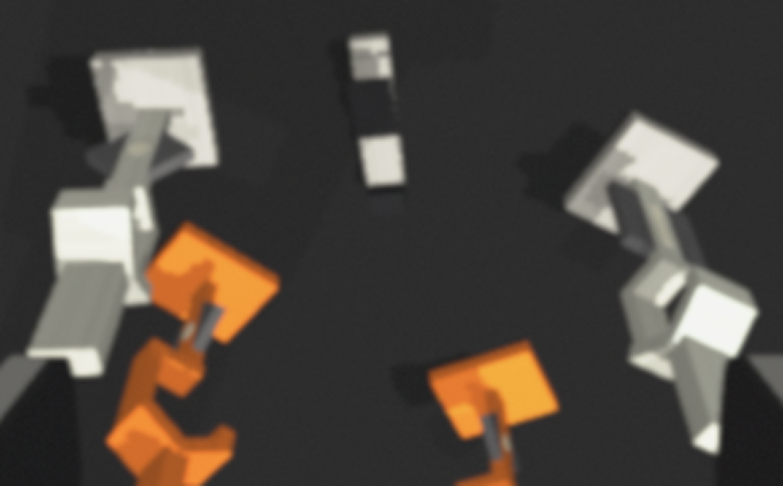

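```bash
python3 - <<'E'
from h import *
import pickle
c=pickle.load(open('w1.pkl','rb'))
z=lambda x,y:(x/2.7+170-.5,y/2.7+170-.5)
for nm,ps in dict(mid=[(93,57),(202,50),(217,160)],right=[(566,205),(635,114),(718,160)]).items():
    q=[onz('',*z(*p),.008,c)[:2] for p in ps]; print(nm,np.round(q,4),'sides',np.linalg.norm(q[0]-q[1]),np.linalg.norm(q[1]-q[2]),'ang',np.degrees(np.arctan2(*(q[1]-q[0])[::-1])),np.degrees(np.arctan2(*(q[2]-q[1])[::-1])), 'centre',(q[0]+q[2])/2)
# tab tops
for nm,w,t in [('mid',z(66,358),(426.4,287.5)),('right',z(707,437),(529.3,306.4))]:
    print(nm,onz('',*w,.15,c),tri([ray('',*w,c),ray('top',*t)]))
E
```

```text
mid [[ 0.457  -0.1054]
 [ 0.46   -0.1476]
 [ 0.41   -0.1487]] sides 0.042328630812705145 0.05006186478145749 ang -85.8064517403685 -178.78097268269778 centre [ 0.43347524 -0.12701153]
right [[ 0.3877 -0.2939]
 [ 0.4322 -0.3173]
 [ 0.4105 -0.3542]] sides 0.05018801281956041 0.04284659557605221 ang -27.757923213394804 -120.4299412527637 centre [ 0.3990983  -0.32409003]
mid [ 0.43342925 -0.12695788  0.15      ] (array([ 0.43159127, -0.12739488,  0.14885447]), [np.float64(0.0011664915091132112), np.float64(0.0011664915091131572)])
right [ 0.40087927 -0.31714768  0.15      ] (array([ 0.39436757, -0.32353452,  0.14511995]), [np.float64(0.003983619898786492), np.float64(0.003983619898786535)])
```

```bash
python3 - <<'E'
from h import *
d,rv=delta([.4335,-.127,.24],down(2.5)); print(rv/9.)
p,Rt,s=st()
print('in final axes',down(2.5).inv().apply(np.array([.4335,-.127,.24])-p))
E
```

```text
t 1.75 pos [ 0.5399 -0.2221  0.2724] yaw -89.86 shift mm(tool now) [-95.4  89.   66.2] turn [ 15.47  15.84 -91.38] F [-0.   0.3  0.7] op 85.2
[  1.71894956   1.75970949 -10.15311913]
in final axes [-0.10216633 -0.09961856  0.03241552]
```

Emit:
{"name": "play_rows", "arguments": {
  "steps": [
    [[0, 0, 0], [1.719, 1.76, -10.153], -0.2],
    [[0, 0, 0], [1.719, 1.76, -10.153], -0.2],
    [[0, 0, 0], [1.719, 1.76, -10.153], -0.2],
    [[0, 0, 0], [1.719, 1.76, -10.153], -0.2],
    [[0, 0, 0], [1.719, 1.76, -10.153], -0.2],
    [[0, 0, 0], [1.719, 1.76, -10.153], -0.2],
    [[0, 0, 0], [1.719, 1.76, -10.153], -0.2],
    [[0, 0, 0], [1.719, 1.76, -10.153], -0.2],
    [[0, 0, 0], [1.719, 1.76, -10.153], -0.2]
  ]
}}

```text
time_s: 2.88
position: [0.5398, -0.2218, 0.2727]
tcp_rot: [-0.0, 1.0, 0.025, 0.001]
wrist_force: [0.9, 0.1, 0.1]
opening: 0.0343
```

Emit:
{"name": "play_rows", "arguments": {
  "steps": [
    [[-0.034, -0.033, 0.01], [0, 0, 0], -0.2],
    [[-0.034, -0.033, 0.01], [0, 0, 0], -0.2],
    [[-0.034, -0.033, 0.01], [0, 0, 0], -0.2],
    [[0, 0, 0], [0, 0, 0], -0.2],
    [[0, 0, 0], [0, 0, 0], -0.2]
  ]
}}

```text
time_s: 3.5
position: [0.4343, -0.1276, 0.243]
tcp_rot: [0.001, 1.0, 0.022, 0.0]
wrist_force: [1.0, 0.2, 0.3]
opening: 0.0342
```

```bash
cat > look.py <<'E'
from h import *
import pickle,sys
n=sys.argv[1]
p,Rt,s=st(); c=cam('wrist'); im=manip.read_camera('wrist'); cv2.imwrite(f'pics/{n}.png',im[:,:,::-1]); pickle.dump(c,open(n+'.pkl','wb'))
E
cat > d.py <<'E'
from h import *
import sys
a=[float(x) for x in sys.argv[1:5]]
delta(a[:3],down(a[3]))
E
python3 d.py .4335 -.127 .127 2.5; python3 look.py w2
```

```text
t 3.5 pos [ 0.4343 -0.1276  0.243 ] yaw 2.46 shift mm(tool now) [ -0.9  -0.8 116. ] turn [ 0.06 -0.03 -0.04] F [1.  0.2 0.3] op 34.2
```

View pics/w2.png

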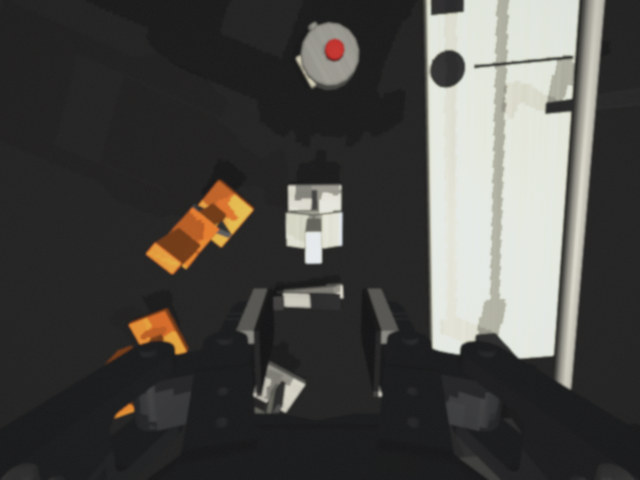

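```bash
python3 - <<'E'
from h import *
import pickle
c=pickle.load(open('w2.pkl','rb'))
print(onz('',313.3,248,.15,c), onz('',287.5,184.5,.008,c),onz('',342,184.5,.008,c),onz('',305.5,264,.15,c),onz('',321.5,264,.15,c))
E
python3 d.py .4335 -.127 .127 2.5

```

```text
[ 0.43107964 -0.12630964  0.15      ] [ 0.40504677 -0.10583942  0.008     ] [ 0.45584254 -0.103659    0.008     ] [ 0.42676877 -0.13656829  0.15      ] [ 0.43644975 -0.13615542  0.15      ]
t 3.55 pos [ 0.4346 -0.1278  0.2429] yaw 2.44 shift mm(tool now) [ -1.1  -1.  115.9] turn [ 0.05  0.   -0.06] F [ 0.2 -0.6 -0.1] op 34.1
```

Emit:
{"name": "play_rows", "arguments": {
  "steps": [
    [[-0.0025, -0.001, 0.03], [0, 0, 0], -0.2],
    [[0, 0, 0.03], [0, 0, 0], -0.2],
    [[0, 0, 0.03], [0, 0, 0], -0.2],
    [[0, 0, 0.026], [0, 0, 0], -0.2],
    [[0, 0, 0], [0, 0, 0], -0.2],
    [[0, 0, 0], [0, 0, 0], -0.7],
    [[0, 0, 0], [0, 0, 0], -1],
    [[0, 0, 0], [0, 0, 0], -1],
    [[0, 0, 0], [0, 0, 0], -1],
    [[0, 0, 0], [0, 0, 0], -1]
  ],
  "grip_force": 40
}}

```text
time_s: 4.8
position: [0.4321, -0.1267, 0.1273]
tcp_rot: [0.001, 1.0, 0.021, 0.0]
wrist_force: [0.1, -0.2, 6.1]
opening: 0.0093
```

```bash
python3 -c "
from h import *
print(rl(-.07,-.06,0),rl(0,-.06,0))"; python3 d.py .5 -.1 .2 7.6
```

```text
[ 0.5248503  -0.11873088  0.138     ] [ 0.59423538 -0.10947293  0.138     ]
t 4.8 pos [ 0.4321 -0.1267  0.1273] yaw 2.45 shift mm(tool now) [ 69.  -23.7 -72.7] turn [ 0.07 -0.   -5.15] F [ 0.1 -0.2  6.1] op 9.3
```

Emit:
{"name": "play_rows", "arguments": {
  "steps": [
    [[0, 0, -0.02], [0, 0, 0], -1],
    [[0, 0, -0.04], [0, 0, 0], -1],
    [[0.02, -0.003, 0], [0, 0, -5.15], -1],
    [[0.036, -0.005, 0], [0, 0, 0], -1],
    [[0.036, -0.005, 0], [0, 0, 0], -1],
    [[0, 0, 0], [0, 0, 0], -1],
    [[0, 0, 0], [0, 0, 0], -1]
  ]
}}

```text
time_s: 5.68
position: [0.5208, -0.103, 0.185]
tcp_rot: [-0.0, 0.998, 0.066, -0.002]
wrist_force: [0.1, -0.5, -1.6]
opening: 0.0095
```

```bash
python3 d.py .5248 -.1187 .187 7.6; python3 look.py w3; python3 - <<'E'
from h import *
im=manip.read_camera('side'); cv2.imwrite('pics/side3.png',im[:,:,::-1]); crop(im,300,120,480,300,4,'pics/side3z.png')
E
```

```text
t 5.67 pos [ 0.5208 -0.103   0.185 ] yaw 7.61 shift mm(tool now) [ 1.9 16.1 -2. ] turn [-0.05  0.22  0.01] F [ 0.1 -0.5 -1.6] op 9.5
```

View pics/w3.png

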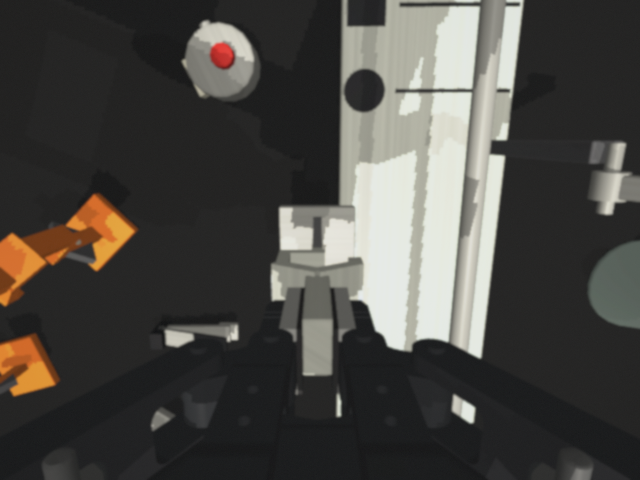

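View pics/side3z.png

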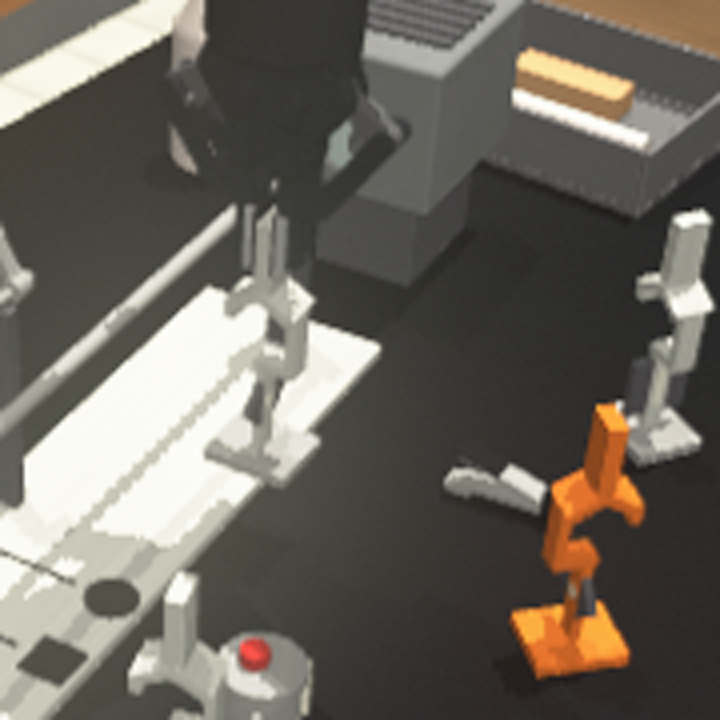

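```bash
python3 - <<'E'
from h import *
import pickle
c=pickle.load(open('w3.pkl','rb'))
g=cv2.cvtColor(cv2.imread('pics/w3.png'),cv2.COLOR_BGR2GRAY)
for v in (30,230,300): print(v,list(g[v,440:520]))
E
```

```text
30 [np.uint8(229), np.uint8(229), np.uint8(228), np.uint8(229), np.uint8(229), np.uint8(229), np.uint8(229), np.uint8(229), np.uint8(229), np.uint8(229), np.uint8(228), np.uint8(229), np.uint8(229), np.uint8(229), np.uint8(229), np.uint8(229), np.uint8(229), np.uint8(229), np.uint8(228), np.uint8(229), np.uint8(228), np.uint8(229), np.uint8(228), np.uint8(229), np.uint8(229), np.uint8(229), np.uint8(229), np.uint8(229), np.uint8(229), np.uint8(229), np.uint8(229), np.uint8(229), np.uint8(229), np.uint8(229), np.uint8(228), np.uint8(225), np.uint8(212), np.uint8(168), np.uint8(115), np.uint8(87), np.uint8(91), np.uint8(98), np.uint8(105), np.uint8(112), np.uint8(117), np.uint8(121), np.uint8(123), np.uint8(127), np.uint8(130), np.uint8(134), np.uint8(138), np.uint8(143), np.uint8(145), np.uint8(146), np.uint8(144), np.uint8(142), np.uint8(140), np.uint8(139), np.uint8(138), np.uint8(136), np.uint8(133), np.uint8(136), np.uint8(157), np.uint8(197), np.uint8(222), np.uint8(227), np.uint8(229), np.uint8(228), np.uint8(228), np.uint8(228), np.uint8(228), np.uint8(228), np.uint8(229), np.u
[... 1754 characters left out ...]
uint8(186), np.uint8(184), np.uint8(198), np.uint8(218), np.uint8(228), np.uint8(231), np.uint8(231), np.uint8(231), np.uint8(231), np.uint8(232), np.uint8(231), np.uint8(231), np.uint8(231), np.uint8(231), np.uint8(230), np.uint8(220), np.uint8(181), np.uint8(117), np.uint8(61), np.uint8(41), np.uint8(37), np.uint8(38), np.uint8(39), np.uint8(38), np.uint8(38), np.uint8(39), np.uint8(38), np.uint8(39), np.uint8(37), np.uint8(38), np.uint8(40), np.uint8(38), np.uint8(38), np.uint8(37), np.uint8(38), np.uint8(38), np.uint8(37), np.uint8(37), np.uint8(39), np.uint8(38), np.uint8(39), np.uint8(39), np.uint8(39), np.uint8(39), np.uint8(39), np.uint8(38), np.uint8(38), np.uint8(39), np.uint8(37)]
```

```bash
python3 - <<'E'
from h import *
import pickle
c=pickle.load(open('w3.pkl','rb'))
for u,v in [(490.1,30),(470,230),(462.9,300)]:
    p=onz('',u,v,.138,c); q=p-RM; print(p,q@EX,q@EY)
for u,v in [(364.5,90.5),(366,10)]:
    p=onz('',u,v,.01,c); q=p-RM; print(p,q@EX,q@EY)
E
```

```text
[0.57653809 0.01413753 0.138     ] -0.0011935574371672638 0.06486518634229343
[ 0.58800988 -0.07042584  0.138     ] -0.0010065920035776381 -0.020472550342037942
[ 0.59275497 -0.10564293  0.138     ] -0.0009608685852535211 -0.0560078525602872
[ 5.40698680e-01 -2.78011593e-04  1.00000000e-02] -0.03862468647240181 0.05531627359391153
[0.53308984 0.05217362 0.01      ] -0.03922962536271667 0.10831346438473499
```

Emit:
{"name": "play_rows", "arguments": {
  "steps": [
    [[0.001, 0.016, -0.002], [0, 0, 0], -1],
    [[0.025, 0, 0], [0, 0, 0], -1],
    [[0.025, 0, 0], [0, 0, 0], -1],
    [[0.015, 0, 0], [0, 0, 0], -1],
    [[0.005, 0, 0], [0, 0, 0], -1],
    [[0, 0, 0], [0, 0, 0], -1],
    [[0, 0, 0], [0, 0, 0], -1]
  ]
}}

```text
time_s: 6.65
position: [0.5934, -0.1099, 0.1874]
tcp_rot: [-0.0, 0.998, 0.066, -0.001]
wrist_force: [-0.4, 0.2, -2.4]
opening: 0.0091
```

```bash
python3 d.py .5942 -.1095 .166 7.6; python3 - <<'E'
from h import *
im=manip.read_camera('side'); cv2.imwrite('pics/side4.png',im[:,:,::-1]); crop(im,300,120,420,240,6,'pics/side4z.png')
E
```

```text
t 6.65 pos [ 0.5934 -0.1099  0.1874] yaw 7.58 shift mm(tool now) [ 0.9 -0.2 21.4] turn [-0.03  0.16 -0.02] F [-0.4  0.2 -2.4] op 9.1
```

View pics/side4z.png

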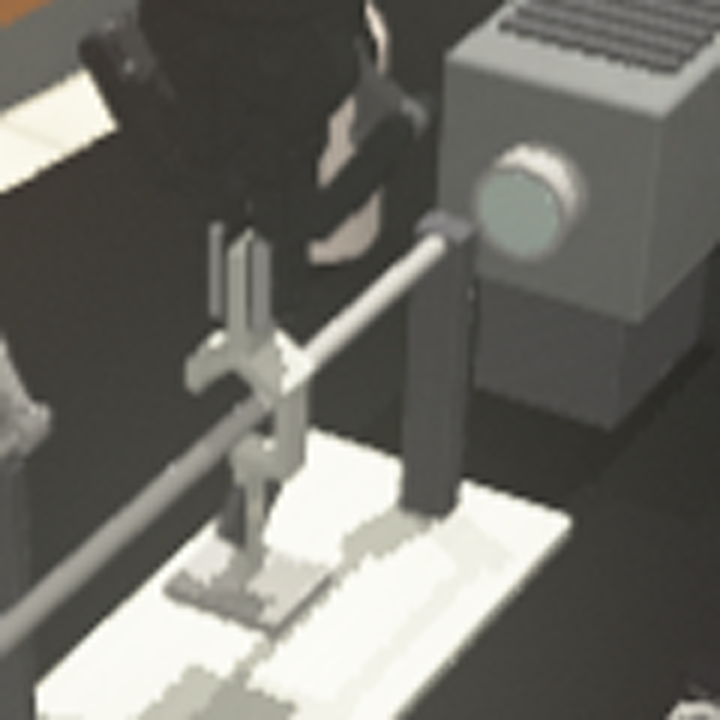

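Emit:
{"name": "play_rows", "arguments": {
  "steps": [
    [[0, 0, 0.01], [0, 0, 0], -1],
    [[0, 0, 0.008], [0, 0, 0], -1],
    [[0, 0, 0.002], [0, 0, 0], -1],
    [[0, 0, 0], [0, 0, 0], -1]
  ]
}}

```text
time_s: 7.2
position: [0.5936, -0.1094, 0.167]
tcp_rot: [-0.0, 0.998, 0.066, -0.002]
wrist_force: [-0.1, -0.1, -1.7]
opening: 0.0094
```

Emit:
{"name": "play_rows", "arguments": {
  "steps": [
    [[0, 0, 0.001], [0, 0, 0], -1],
    [[0, 0, 0.001], [0, 0, 0], -1],
    [[0, 0, 0], [0, 0, 0], -0.6],
    [[0, 0, 0], [0, 0, 0], -0.2],
    [[0, 0, 0], [0, 0, 0], -0.2],
    [[0, 0, -0.02], [0, 0, 0], -0.2],
    [[0, 0, -0.05], [0, 0, 0], -0.2],
    [[0, 0, -0.03], [0, 0, 0], -0.2]
  ]
}}

```text
time_s: 8.2
position: [0.5943, -0.1096, 0.2679]
tcp_rot: [0.0, 0.998, 0.066, -0.0]
wrist_force: [-0.1, -0.2, -0.4]
opening: 0.0339
```

```bash
python3 d.py .399 -.322 .24 -29; python3 look.py w4; python3 - <<'E'
from h import *
im=manip.read_camera('side'); cv2.imwrite('pics/side5.png',im[:,:,::-1]); crop(im,300,120,480,270,4,'pics/side5z.png')
E
```

```text
t 8.2 pos [ 0.5943 -0.1096  0.2679] yaw 7.6 shift mm(tool now) [-221.7  184.7   28. ] turn [3.00e-02 1.00e-02 3.66e+01] F [-0.1 -0.2 -0.4] op 33.9
```

View pics/side5z.png

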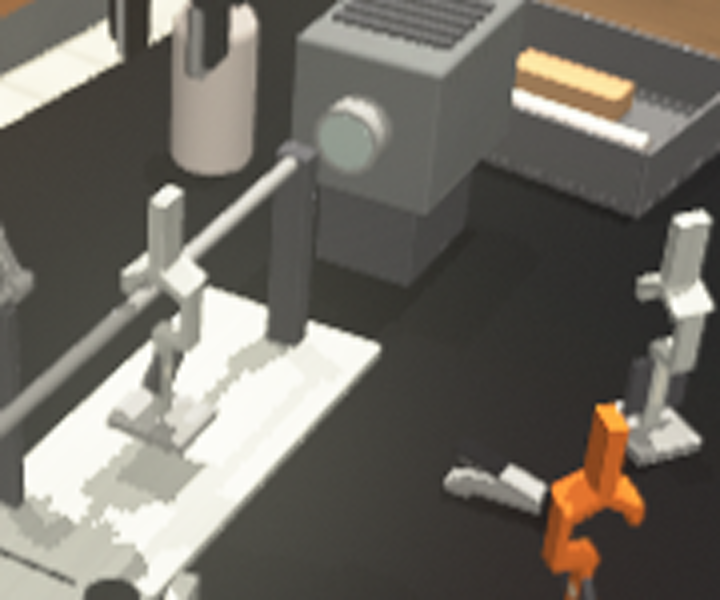

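Emit:
{"name": "play_rows", "arguments": {
  "steps": [
    [[-0.0444, 0.037, 0.0], [0, 0, 0], -0.2],
    [[-0.0444, 0.037, 0.005], [0, 0, 0], -0.2],
    [[-0.0444, 0.037, 0.005], [0, 0, 0], -0.2],
    [[-0.0444, 0.037, 0.005], [0, 0, 0], -0.2],
    [[-0.0444, 0.037, 0.005], [0, 0, 9.15], -0.2],
    [[0, 0, 0], [0, 0, 9.15], -0.2],
    [[0, 0, 0], [0, 0, 9.15], -0.2],
    [[0, 0, 0], [0, 0, 9.15], -0.2],
    [[0, 0, 0], [0, 0, 0], -0.2],
    [[0, 0, 0], [0, 0, 0], -0.2]
  ]
}}

```text
time_s: 9.55
position: [0.3983, -0.3221, 0.245]
tcp_rot: [0.0, 0.969, -0.249, -0.002]
wrist_force: [0.2, -0.2, 0.7]
opening: 0.0341
```

```bash
python3 d.py .399 -.322 .127 -29; python3 look.py w5
```

```text
t 9.55 pos [ 0.3983 -0.3221  0.245 ] yaw -28.82 shift mm(tool now) [  1.   -0.6 118. ] turn [0.06 0.21 0.18] F [ 0.2 -0.2  0.7] op 34.1
```

View pics/w5.png

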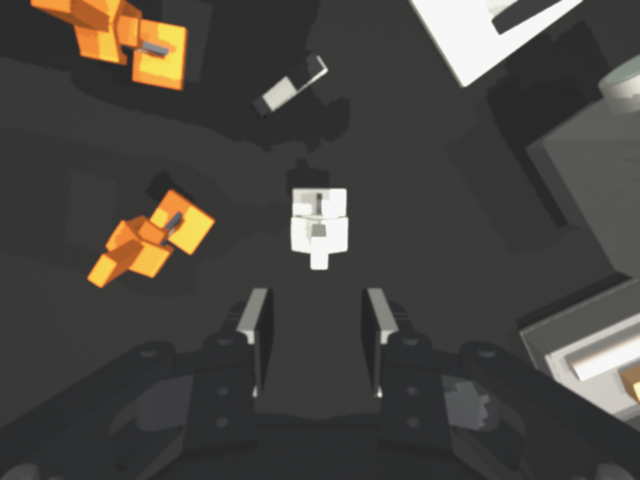

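```bash
cat > pt.py <<'E'
from h import *
import pickle,sys
c=pickle.load(open(sys.argv[1]+'.pkl','rb'))
for a in sys.argv[2:]:
    u,v,z=map(float,a.split(',')); p=onz('',u,v,z,c); q=p-RM; print(a,np.round(p,4),'rail',np.round([q@EX,q@EY],4))
E
python3 pt.py w5 311,269,.15 328,269,.15 319.5,253,.15 293,189,.008 346,188,.008 
python3 d.py .399 -.322 .127 -29
```

```text
311,269,.15 [ 0.3877 -0.3311  0.15  ] rail [-0.2341 -0.2524]
328,269,.15 [ 0.3968 -0.3362  0.15  ] rail [-0.2257 -0.2586]
319.5,253,.15 [ 0.3971 -0.3247  0.15  ] rail [-0.2238 -0.2473]
293,189,.008 [ 0.3857 -0.2945  0.008 ] rail [-0.2311 -0.2159]
346,188,.008 [ 0.4299 -0.3177  0.008 ] rail [-0.1905 -0.2447]
t 9.6 pos [ 0.3983 -0.3221  0.2452] yaw -28.85 shift mm(tool now) [  0.9  -0.5 118.2] turn [0.06 0.19 0.15] F [0.3 0.7 1.3] op 34.3
```

Emit:
{"name": "play_rows", "arguments": {
  "steps": [
    [[0, 0.002, 0.03], [0, 0, 0], -0.2],
    [[0, 0, 0.03], [0, 0, 0], -0.2],
    [[0, 0, 0.03], [0, 0, 0], -0.2],
    [[0, 0, 0.028], [0, 0, 0], -0.2],
    [[0, 0, 0], [0, 0, 0], -0.2],
    [[0, 0, 0], [0, 0, 0], -0.7],
    [[0, 0, 0], [0, 0, 0], -1],
    [[0, 0, 0], [0, 0, 0], -1],
    [[0, 0, 0], [0, 0, 0], -1],
    [[0, 0, 0], [0, 0, 0], -1]
  ]
}}

```text
time_s: 10.85
position: [0.3978, -0.3246, 0.1295]
tcp_rot: [0.001, 0.968, -0.25, 0.0]
wrist_force: [0.2, -0.3, 5.9]
opening: 0.0092
```

```bash
python3 -c "
from h import *
p,q=rl(-.075,-.118,0),rl(0,-.118,0); print(p,q); delta([p[0],p[1],.187],down(7.6)); delta(list(st()[0][:2])+[.187],down(7.6)); print(down(7.6).inv().apply(np.array([p[0],p[1],.187])-st()[0]))"
```

```text
[ 0.52756509 -0.17688266  0.138     ] [ 0.60190625 -0.16696343  0.138     ]
t 10.85 pos [ 0.3978 -0.3246  0.1295] yaw -28.99 shift mm(tool now) [  42.  -192.   -57.9] turn [ 1.200e-01  1.000e-02 -3.659e+01] F [ 0.2 -0.3  5.9] op 9.2
t 10.85 pos [ 0.3978 -0.3246  0.1295] yaw -28.99 shift mm(tool now) [  0.    0.1 -57.5] turn [ 1.200e-01  1.000e-02 -3.659e+01] F [ 0.2 -0.3  5.9] op 9.2
[ 0.14819679 -0.12924331 -0.05754471]
```

Emit:
{"name": "play_rows", "arguments": {
  "steps": [
    [[0, 0, -0.02], [0, 0, 0], -1],
    [[0, 0, -0.04], [0, 0, 0], -1],
    [[0, 0, 0], [0, 0, -9.15], -1],
    [[0, 0, 0], [0, 0, -9.15], -1],
    [[0, 0, 0], [0, 0, -9.15], -1],
    [[0, 0, 0], [0, 0, -9.15], -1],
    [[0.037, -0.0323, 0], [0, 0, 0], -1],
    [[0.037, -0.0323, 0], [0, 0, 0], -1],
    [[0.037, -0.0323, 0], [0, 0, 0], -1],
    [[0.037, -0.0323, 0], [0, 0, 0], -1]
  ]
}}

```text
time_s: 12.1
position: [0.5275, -0.175, 0.1871]
tcp_rot: [-0.0, 0.998, 0.066, -0.002]
wrist_force: [0.8, 0.2, -1.6]
opening: 0.0091
```

Emit:
{"name": "play_rows", "arguments": {
  "steps": [
    [[0, 0, 0], [0, 0, 0], -1],
    [[0, 0, 0], [0, 0, 0], -1]
  ]
}}

```text
time_s: 12.35
position: [0.5265, -0.1765, 0.187]
tcp_rot: [-0.0, 0.998, 0.066, -0.002]
wrist_force: [-0.1, 0.8, -1.6]
opening: 0.0093
```

```bash
python3 d.py .6019 -.1670 .188 7.6;  python3 - <<'E'
from h import *
im=manip.read_camera('side'); cv2.imwrite('pics/side6.png',im[:,:,::-1]); crop(im,300,120,480,270,4,'pics/side6z.png')
E
```

```text
t 12.35 pos [ 0.5265 -0.1765  0.187 ] yaw 7.62 shift mm(tool now) [76.   0.6 -1.3] turn [-0.04  0.22  0.02] F [-0.1  0.8 -1.6] op 9.3
```

View pics/side6z.png

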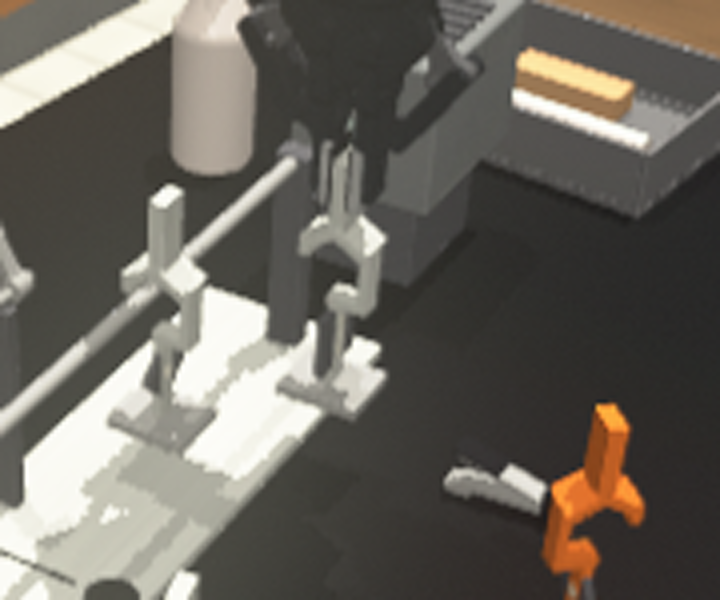

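Square carrier is held upright in front of the rail. Insert 75.5 mm and lower.

Emit:
{"name": "play_rows", "arguments": {
  "steps": [
    [[0.025, 0, 0], [0, 0, 0], -1],
    [[0.025, 0, 0], [0, 0, 0], -1],
    [[0.02, 0, 0], [0, 0, 0], -1],
    [[0.0055, 0, 0], [0, 0, 0], -1],
    [[0, 0, 0], [0, 0, 0], -1],
    [[0, 0, 0.01], [0, 0, 0], -1],
    [[0, 0, 0.008], [0, 0, 0], -1],
    [[0, 0, 0.002], [0, 0, 0], -1],
    [[0, 0, 0], [0, 0, 0], -1]
  ]
}}

```text
time_s: 13.52
position: [0.6018, -0.1665, 0.1686]
tcp_rot: [0.0, 0.998, 0.066, -0.0]
wrist_force: [-0.9, 0.3, 6.3]
opening: 0.0095
```

```bash
python3 d.py .6019 -.1670 .166 7.6;  python3 - <<'E'
from h import *
im=manip.read_camera('side'); cv2.imwrite('pics/side7.png',im[:,:,::-1]); crop(im,300,120,480,270,4,'pics/side7z.png')
E
```

```text
t 13.53 pos [ 0.6018 -0.1665  0.1686] yaw 7.6 shift mm(tool now) [0.  0.5 2.6] turn [0.02 0.03 0.  ] F [-0.9  0.3  6.3] op 9.5
```

View pics/side7z.png

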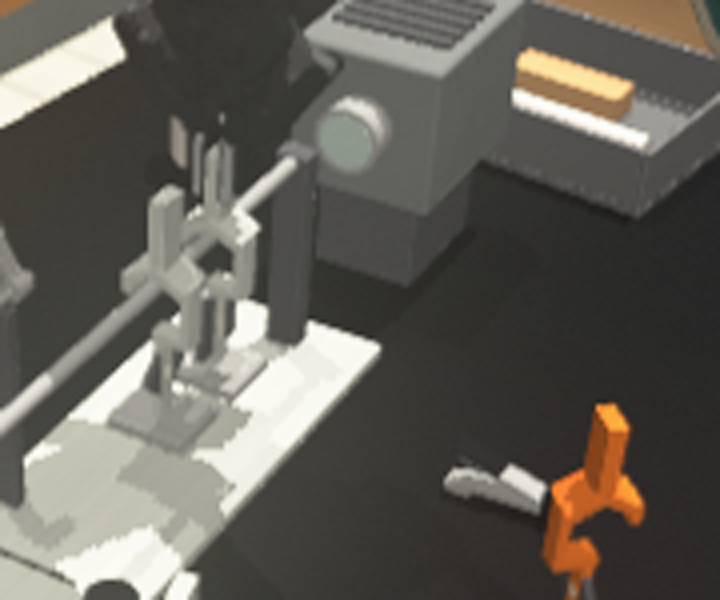

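Emit:
{"name": "play_rows", "arguments": {
  "steps": [
    [[0, 0, 0], [0, 0, 0], -0.6],
    [[0, 0, 0], [0, 0, 0], -0.2],
    [[0, 0, 0], [0, 0, 0], -0.2],
    [[0, 0, -0.02], [0, 0, 0], -0.2],
    [[0, 0, -0.05], [0, 0, 0], -0.2],
    [[0, 0, -0.03], [0, 0, 0], -0.2],
    [[-0.02, 0, 0], [0, 0, 0], -0.2]
  ]
}}

```text
time_s: 14.45
position: [0.5832, -0.1691, 0.2703]
tcp_rot: [0.001, 0.998, 0.067, 0.001]
wrist_force: [0.3, -0.2, 0.0]
opening: 0.0343
```

```bash
python3 d.py .423 .088 .24 18;  python3 - <<'E'
from h import *
im=manip.read_camera('side'); cv2.imwrite('pics/side8.png',im[:,:,::-1]); crop(im,300,120,480,350,3,'pics/side8z.png')
E
```

```text
t 14.45 pos [ 0.5832 -0.1691  0.2703] yaw 7.65 shift mm(tool now) [-124.6 -276.2   29.5] turn [  0.12  -0.11 -10.35] F [ 0.3 -0.2  0. ] op 34.3
```

View pics/side8z.png

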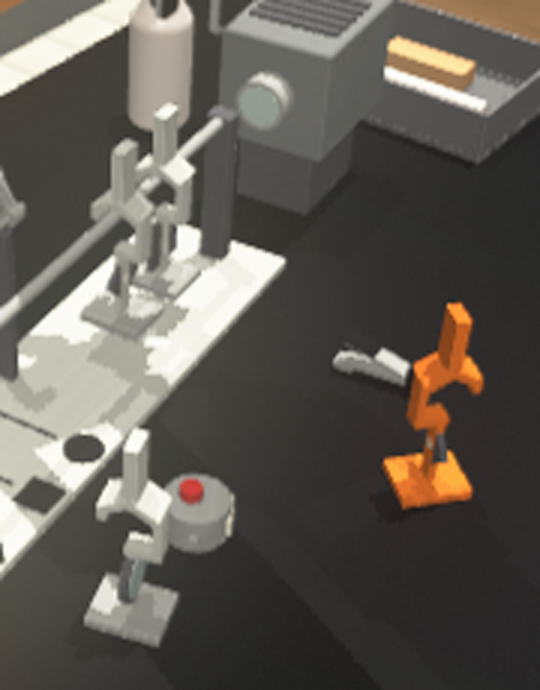

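Emit:
{"name": "play_rows", "arguments": {
  "steps": [
    [[-0.0208, -0.046, 0.003], [0, 0, 0], -0.2],
    [[-0.0208, -0.046, 0.003], [0, 0, 0], -0.2],
    [[-0.0208, -0.046, 0.003], [0, 0, 0], -0.2],
    [[-0.0208, -0.046, 0.005], [0, 0, 0], -0.2],
    [[-0.0208, -0.046, 0.005], [0, 0, 0], -0.2],
    [[-0.0208, -0.046, 0.005], [0, 0, -10.3], -0.2],
    [[0, 0, 0], [0, 0, 0], -0.2],
    [[0, 0, 0], [0, 0, 0], -0.2]
  ]
}}

```text
time_s: 15.5
position: [0.422, 0.0879, 0.2437]
tcp_rot: [-0.0, 0.988, 0.155, -0.001]
wrist_force: [-1.2, -0.2, -0.4]
opening: 0.0345
```

```bash
python3 d.py .423 .088 .127 18; python3 look.py w6
```

```text
t 15.5 pos [0.422  0.0879 0.2437] yaw 17.85 shift mm(tool now) [  1.3   0.3 116.7] turn [-0.05  0.16 -0.15] F [-1.2 -0.2 -0.4] op 34.5
```

View pics/w6.png

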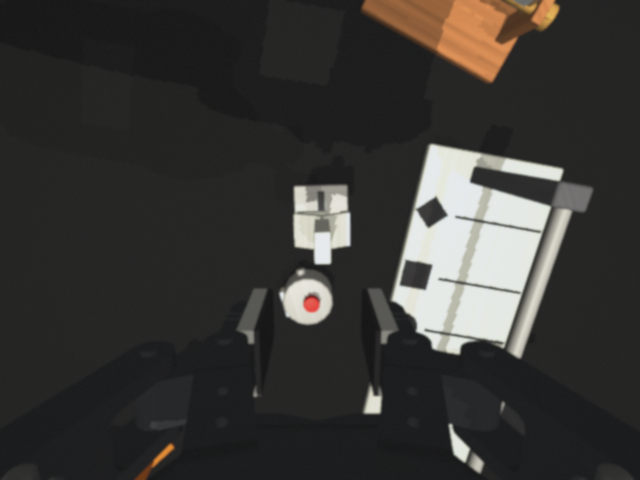

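```bash
python3 pt.py w6 314.5,264,.15 330,264,.15 322.3,248,.15 294,186,.008 348,185,.008 431,211,.01 416,275.5,.01
python3 d.py .4235 .089 .127 18.5
```

```text
314.5,264,.15 [0.422 0.079 0.15 ] rail [-0.1458  0.1496]
330,264,.15 [0.431  0.0819 0.15  ] rail [-0.1365  0.1513]
322.3,248,.15 [0.4234 0.0901 0.15  ] rail [-0.1429  0.1604]
294,186,.008 [0.3933 0.1019 0.008 ] rail [-0.1712  0.1761]
348,185,.008 [0.4411 0.1183 0.008 ] rail [-0.1216  0.186 ]
431,211,.01 [0.5236 0.1194 0.01  ] rail [-0.0398  0.1762]
416,275.5,.01 [0.5338 0.0549 0.01  ] rail [-0.0381  0.1109]
t 15.55 pos [0.4222 0.0875 0.2437] yaw 17.81 shift mm(tool now) [  2.   -0.9 116.7] turn [-0.05  0.16 -0.69] F [-0.9 -0.4 -0.1] op 34.0
```

Emit:
{"name": "play_rows", "arguments": {
  "steps": [
    [[0.002, -0.001, 0.03], [0, 0, -0.7], -0.2],
    [[0, 0, 0.03], [0, 0, 0], -0.2],
    [[0, 0, 0.03], [0, 0, 0], -0.2],
    [[0, 0, 0.0265], [0, 0, 0], -0.2],
    [[0, 0, 0], [0, 0, 0], -0.2],
    [[0, 0, 0], [0, 0, 0], -0.7],
    [[0, 0, 0], [0, 0, 0], -1],
    [[0, 0, 0], [0, 0, 0], -1],
    [[0, 0, 0], [0, 0, 0], -1],
    [[0, 0, 0], [0, 0, 0], -1]
  ]
}}

```text
time_s: 16.8
position: [0.424, 0.0896, 0.1287]
tcp_rot: [-0.0, 0.987, 0.162, 0.0]
wrist_force: [0.6, -1.1, 6.4]
opening: 0.0093
```

```bash
python3 -c "
from h import *
p,q=rl(-.08,-.17,0),rl(0,-.17,0); print(p,q); delta([p[0],p[1],.187],down(7.6));print(down(7.6).inv().apply(np.array([p[0],p[1],.187])-st()[0]))"
```

```text
[ 0.52948634 -0.22908715  0.138     ] [ 0.60878359 -0.21850664  0.138     ]
t 16.8 pos [0.424  0.0896 0.1287] yaw 18.6 shift mm(tool now) [ -1.6 335.7 -58.4] turn [-1.0e-02 -1.0e-02  1.1e+01] F [ 0.6 -1.1  6.4] op 9.3
[ 0.06245023  0.32988544 -0.05829998]
```

Emit:
{"name": "play_rows", "arguments": {
  "steps": [
    [[0, 0, -0.02], [0, 0, 0], -1],
    [[0, 0, -0.06], [0, 0, 0], -1],
    [[0, 0, 0], [0, 0, 5.5], -1],
    [[0.0089, 0.0471, 0], [0, 0, 5.5], -1],
    [[0.0089, 0.0471, 0], [0, 0, 0], -1],
    [[0.0089, 0.0471, 0], [0, 0, 0], -1],
    [[0.0089, 0.0471, 0], [0, 0, 0], -1],
    [[0.0089, 0.0471, 0.0], [0, 0, 0], -1],
    [[0.0089, 0.0471, 0.01], [0, 0, 0], -1],
    [[0.0089, 0.0471, 0.01], [0, 0, 0], -1]
  ]
}}

```text
time_s: 18.05
position: [0.5331, -0.2287, 0.1863]
tcp_rot: [-0.0, 0.998, 0.066, -0.002]
wrist_force: [0.5, 0.2, -0.6]
opening: 0.0096
```

Emit:
{"name": "play_rows", "arguments": {
  "steps": [
    [[0, 0, 0], [0, 0, 0], -1],
    [[0, 0, 0], [0, 0, 0], -1]
  ]
}}

```text
time_s: 18.3
position: [0.5327, -0.2268, 0.1865]
tcp_rot: [-0.001, 0.998, 0.066, -0.002]
wrist_force: [-0.6, 0.7, 0.2]
opening: 0.0092
```

```bash
python3 d.py .6088 -.2185 .187 7.6;  python3 - <<'E'
from h import *
im=manip.read_camera('side'); cv2.imwrite('pics/side9.png',im[:,:,::-1]); crop(im,300,100,480,250,4,'pics/side9z.png')
E
```

```text
t 18.3 pos [ 0.5327 -0.2268  0.1865] yaw 7.6 shift mm(tool now) [76.5  1.8 -0.8] turn [-0.09  0.21  0.  ] F [-0.6  0.7  0.2] op 9.2
```

View pics/side9z.png

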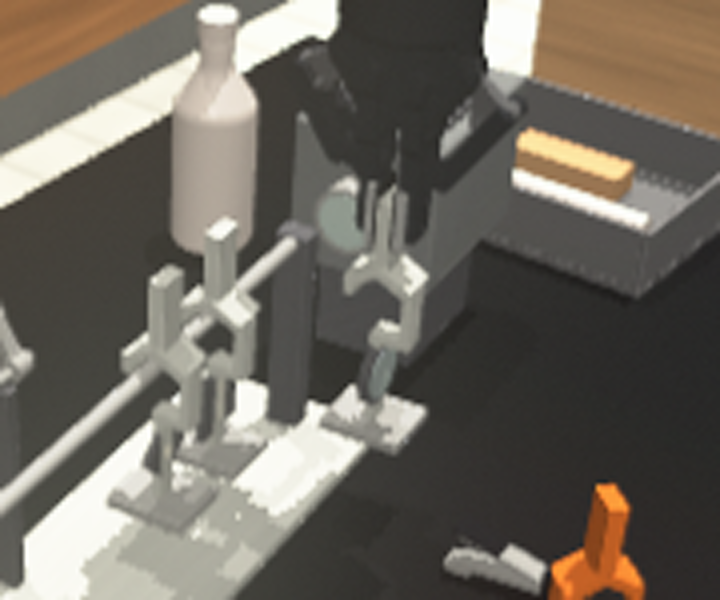

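Emit:
{"name": "play_rows", "arguments": {
  "steps": [
    [[0.025, 0.001, 0], [0, 0, 0], -1],
    [[0.025, 0, 0], [0, 0, 0], -1],
    [[0.02, 0, 0], [0, 0, 0], -1],
    [[0.006, 0, 0], [0, 0, 0], -1],
    [[0, 0, 0], [0, 0, 0], -1],
    [[0, 0, 0.01], [0, 0, 0], -1],
    [[0, 0, 0.008], [0, 0, 0], -1],
    [[0, 0, 0.001], [0, 0, 0], -1],
    [[0, 0, 0], [0, 0, 0], -1]
  ]
}}

```text
time_s: 19.48
position: [0.6084, -0.2183, 0.1681]
tcp_rot: [-0.0, 0.998, 0.066, -0.001]
wrist_force: [1.0, 0.2, 3.2]
opening: 0.0088
```

```bash
python3 d.py .6088 -.2185 .166 7.6;  python3 - <<'E'
from h import *
im=manip.read_camera('side'); cv2.imwrite('pics/side10.png',im[:,:,::-1]); crop(im,300,100,480,250,4,'pics/side10z.png')
E
```

```text
t 19.48 pos [ 0.6084 -0.2183  0.1681] yaw 7.6 shift mm(tool now) [0.4 0.3 2.1] turn [-0.02  0.1  -0.  ] F [1.  0.2 3.2] op 8.8
```

View pics/side10z.png

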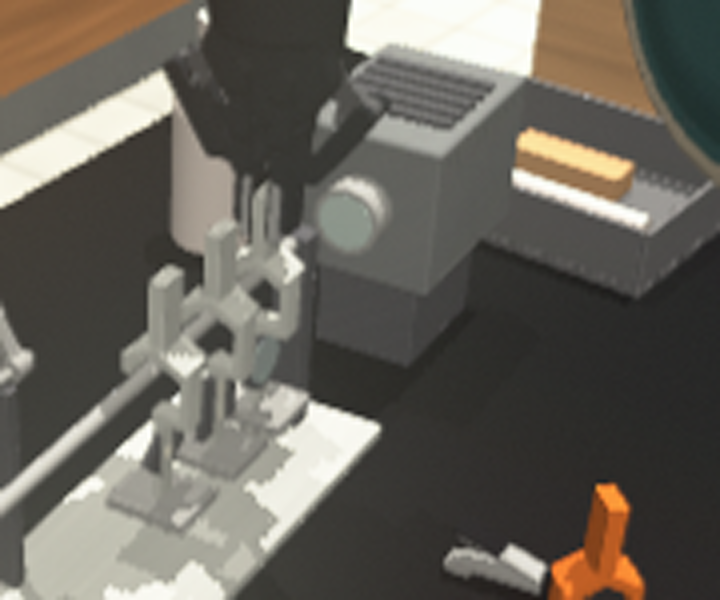

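Seated (3 N up). Release and rise, then check all three hang.

Emit:
{"name": "play_rows", "arguments": {
  "steps": [
    [[0, 0, 0], [0, 0, 0], -0.6],
    [[0, 0, 0], [0, 0, 0], -0.2],
    [[0, 0, 0], [0, 0, 0], -0.2],
    [[0, 0, -0.02], [0, 0, 0], -0.2],
    [[0, 0, -0.04], [0, 0, 0], -0.2],
    [[0, -0.05, -0.01], [0, 0, 0], -0.2],
    [[0, -0.06, 0], [0, 0, 0], -0.2],
    [[0, 0, 0], [0, 0, 0], -0.2],
    [[0, 0, 0], [0, 0, 0], -0.2]
  ]
}}

```text
time_s: 20.65
position: [0.5942, -0.1093, 0.239]
tcp_rot: [0.0, 0.998, 0.066, -0.001]
wrist_force: [0.8, 0.0, 0.4]
opening: 0.0341
```

```bash
python3 -c "
from h import *
p=rl(0,-.06,0); delta([p[0],p[1],.167],down(7.6))
for n in ('side','top'):
  im=manip.read_camera(n); cv2.imwrite(f'pics/{n}11.png',im[:,:,::-1])
  crop(im,*((240,110,440,260) if n=='side' else (260,140,520,270)),*((4,) if n=='side' else (3,)),f'pics/{n}11z.png')
"; python3 look.py w7
```

```text
t 20.65 pos [ 0.5942 -0.1093  0.239 ] yaw 7.62 shift mm(tool now) [ 0.1  0.1 72. ] turn [0.02 0.08 0.02] F [0.8 0.  0.4] op 34.1
```

View pics/side11z.png

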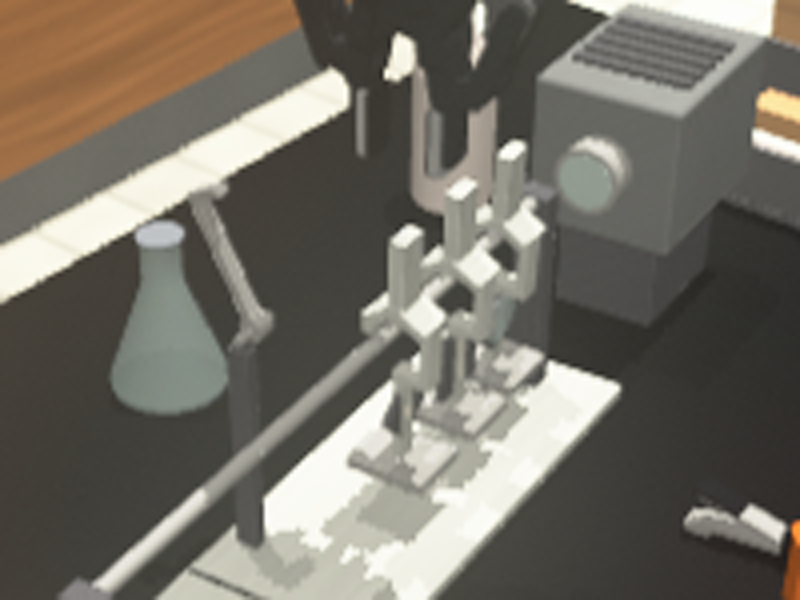

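View pics/w7.png

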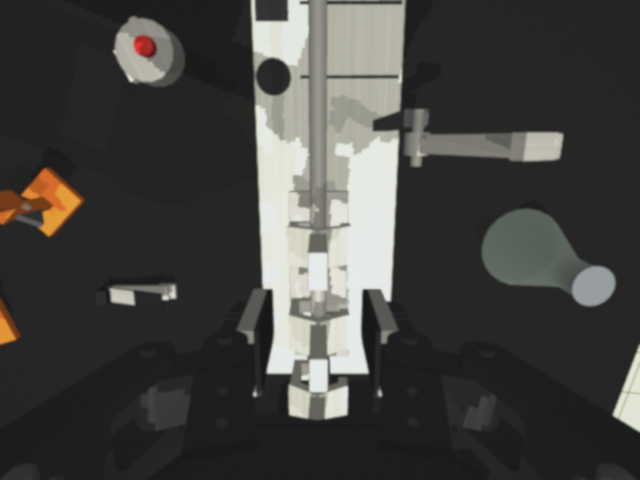

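```bash
python3 -c "
from h import *
import pickle
c=pickle.load(open('w7.pkl','rb'))
# tip: side11z (208,190)/4+(240,110); wrist (550,146); top t1 (345,45)/2.8+(260,140)
obs=[ray('side',208/4+240,190/4+110),ray('',553,146,c),ray('top',345/2.8+260,45/2.8+140)]
p,e=tri(obs);q=p-RM;print(p,e,q@EX,q@EY,q[2])
for o in ([0,1],[0,2]):
  p,e=tri([obs[i] for i in o]);q=p-RM;print(p,e,q@EX,q@EY,q[2])
"

```

```text
[ 0.67196597 -0.03907671  0.21775799] [np.float64(0.0027308478623284103), np.float64(0.002847082156545241), np.float64(0.0013657951553126618)] 0.0863581199992842 -0.0005025406625357894 0.07975798608359386
[ 0.67063161 -0.03793067  0.21873336] [np.float64(0.002608839377055093), np.float64(0.0026088393770549606)] 0.08518705108574211 0.0008099084236862231 0.08073336371818476
[ 0.6724833  -0.0412371   0.21522465] [np.float64(0.0011717930774999203), np.float64(0.0011717930774999537)] 0.08658518085377478 -0.002712368260732784 0.07722465010026033
```

```bash
python3 -c "
from h import *
T=np.array([.5327,-.2268,.1865])
for u,v in [(300,60),(310,40),(335,115),(345,135),(525,100),(520,112),(490,150),(470,170),(430,225),(365,190)]:
  o,d=ray('side',u/4+300,v/4+100); s=((T-o)@EY)/(d@EY); q=o+s*d-T; print((u,v),'x',round(q@EX*1000),'z above tcp',round(q[2]*1000))
"

```

```text
(300, 60) x 61 z above tcp 82
(310, 40) x 56 z above tcp 94
(335, 115) x 38 z above tcp 56
(345, 135) x 31 z above tcp 46
(525, 100) x -66 z above tcp 91
(520, 112) x -64 z above tcp 84
(490, 150) x -51 z above tcp 59
(470, 170) x -42 z above tcp 45
(430, 225) x -23 z above tcp 8
(365, 190) x 17 z above tcp 17
```

Emit:
{"name": "play_rows", "arguments": {
  "steps": [
    [[0, 0, 0.03], [0, 0, 0], -0.2],
    [[0, 0, 0.03], [0, 0, 0], -0.2],
    [[0, 0, 0.012], [0, 0, 0], -0.2],
    [[0, 0, 0], [0, 0, 0], -0.2],
    [[0, 0, 0], [0, 0, 0], -0.7],
    [[0, 0, 0], [0, 0, 0], -1],
    [[0, 0, 0], [0, 0, 0], -1],
    [[0, 0, 0], [0, 0, 0], -1]
  ],
  "grip_force": 30
}}

```text
time_s: 21.8
position: [0.5943, -0.1095, 0.1674]
tcp_rot: [0.0, 0.998, 0.066, -0.0]
wrist_force: [-0.9, -0.1, 5.3]
opening: 0.0093
```

Emit:
{"name": "play_rows", "arguments": {
  "steps": [
    [[0, -0.01, -0.0005], [0, 0, 0], -1],
    [[0, -0.025, 0], [0, 0, 0], -1],
    [[0, -0.025, 0], [0, 0, 0], -1],
    [[0, -0.025, 0], [0, 0, 0], -1],
    [[0, -0.025, 0], [0, 0, 0], -1]
  ]
}}

```text
time_s: 22.42
position: [0.5794, 0.0003, 0.1674]
tcp_rot: [0.001, 0.998, 0.066, -0.0]
wrist_force: [0.7, -3.1, 4.3]
opening: 0.0091
```

Emit:
{"name": "play_rows", "arguments": {
  "steps": [
    [[0, -0.025, 0], [0, 0, 0], -1],
    [[0, -0.025, 0], [0, 0, 0], -1],
    [[0, -0.025, 0], [0, 0, 0], -1],
    [[0, -0.025, 0], [0, 0, 0], -1],
    [[0, -0.02, 0], [0, 0, 0], -1],
    [[0, -0.005, 0], [0, 0, 0], -1],
    [[0, 0, 0], [0, 0, 0], -1],
    [[0, 0, 0], [0, 0, 0], -1]
  ]
}}

```text
time_s: 23.42
position: [0.5626, 0.125, 0.1674]
tcp_rot: [-0.001, 0.998, 0.067, -0.001]
wrist_force: [-1.6, 0.7, 5.1]
opening: 0.0093
```

```bash
python3 -c "
from h import *
p=rl(0,.175,0); delta([p[0],p[1],.167],down(7.6))
im=manip.read_camera('side'); cv2.imwrite('pics/side12.png',im[:,:,::-1]); crop(im,220,170,400,320,4,'pics/side12z.png')
"; python3 look.py w8
```

```text
t 23.43 pos [0.5626 0.125  0.1674] yaw 7.66 shift mm(tool now) [0.3 1.6 0.4] turn [-0.11  0.08  0.06] F [-1.6  0.7  5.1] op 9.3
```

View pics/side12z.png

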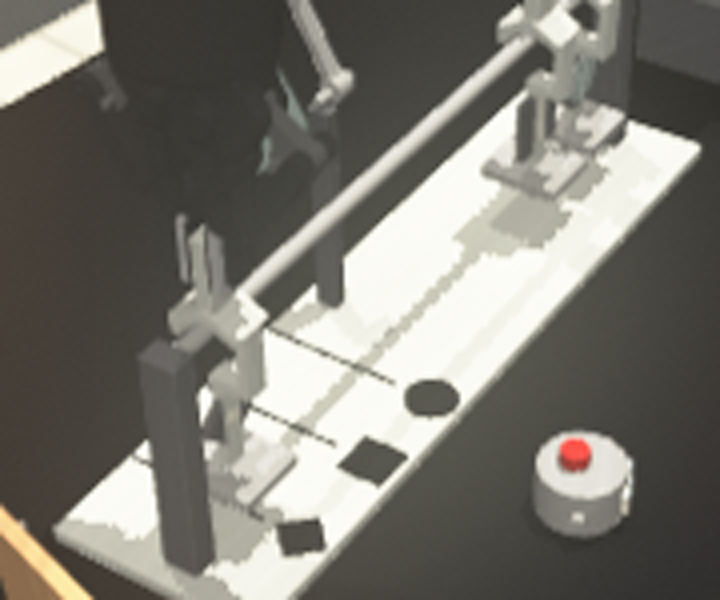

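View pics/w8.png

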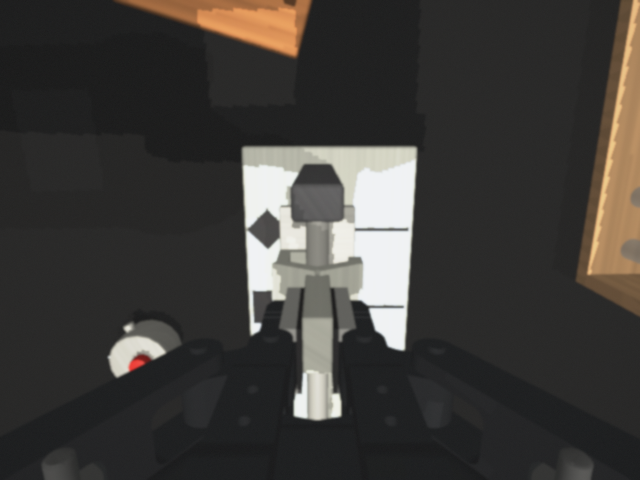

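```bash
python3 pt.py w8 265.5,229.5,.01 382,229.5,.01 318,206,.047 263,303,.01
```

```text
265.5,229.5,.01 [0.5229 0.1181 0.01  ] rail [-0.0406  0.175 ]
382,229.5,.01 [0.6106 0.1299 0.01  ] rail [0.0479 0.1751]
318,206,.047 [0.5591 0.1473 0.047 ] rail [-0.0008  0.1992]
263,303,.01 [0.527  0.0579 0.01  ] rail [-0.0445  0.1148]
```

Emit:
{"name": "play_rows", "arguments": {
  "steps": [
    [[0, 0.002, 0], [0, 0, 0], -1],
    [[0, 0, 0], [0, 0, 0], -1],
    [[0, 0, 0], [0, 0, 0], -0.6],
    [[0, 0, 0], [0, 0, 0], -0.2],
    [[0, 0, 0], [0, 0, 0], -0.2],
    [[0, 0, -0.02], [0, 0, 0], -0.2],
    [[0, 0, -0.04], [0, 0, 0], -0.2],
    [[0, 0, -0.03], [0, 0, 0], -0.2],
    [[0, 0, 0], [0, 0, 0], -0.2]
  ]
}}

```text
time_s: 24.65
position: [0.5641, 0.1219, 0.2592]
tcp_rot: [-0.0, 0.998, 0.066, 0.001]
wrist_force: [0.4, -0.2, -0.6]
opening: 0.0344
```

```bash
python3 -c "
from h import *
p=rl(0,-.118,0); delta([p[0],p[1],.24],down(7.6))
im=manip.read_camera('top'); cv2.imwrite('pics/top13.png',im[:,:,::-1]); crop(im,260,140,520,270,3,'pics/top13z.png')
"; python3 look.py w9
```

```text
t 24.65 pos [0.5641 0.1219 0.2592] yaw 7.6 shift mm(tool now) [ -0.7 291.3  19. ] turn [-0.04 -0.14 -0.  ] F [ 0.4 -0.2 -0.6] op 34.4
```

View pics/w9.png

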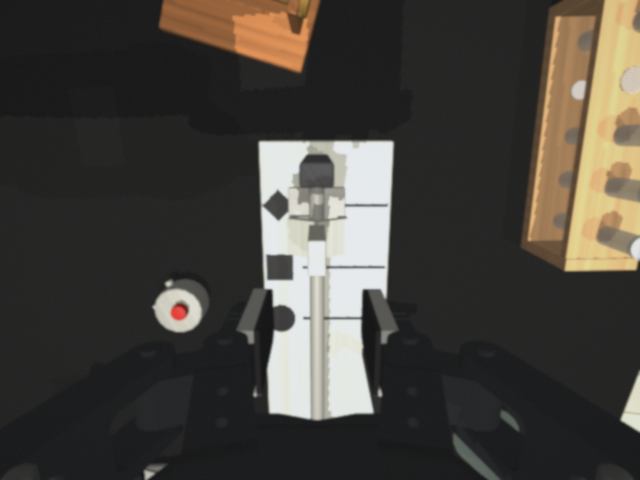

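Emit:
{"name": "play_rows", "arguments": {
  "steps": [
    [[0, 0.0485, 0], [0, 0, 0], -0.2],
    [[0, 0.0485, 0], [0, 0, 0], -0.2],
    [[0, 0.0485, 0], [0, 0, 0], -0.2],
    [[0, 0.0485, 0], [0, 0, 0], -0.2],
    [[0, 0.0485, 0], [0, 0, 0], -0.2],
    [[0, 0.0485, 0], [0, 0, 0], -0.2],
    [[0, 0, 0], [0, 0, 0], -0.2],
    [[0, 0, 0], [0, 0, 0], -0.2]
  ]
}}

```text
time_s: 25.75
position: [0.6013, -0.1663, 0.2545]
tcp_rot: [-0.001, 0.998, 0.066, -0.003]
wrist_force: [-1.4, 0.6, 0.2]
opening: 0.0339
```

```bash
python3 -c "
from h import *
p=rl(0,-.118,0); delta([p[0],p[1],.167],down(7.6))"; python3 look.py w10
```

```text
t 25.75 pos [ 0.6013 -0.1663  0.2545] yaw 7.6 shift mm(tool now) [ 0.9  0.9 87.5] turn [-0.13  0.29  0.  ] F [-1.4  0.6  0.2] op 33.9
```

View pics/w10.png

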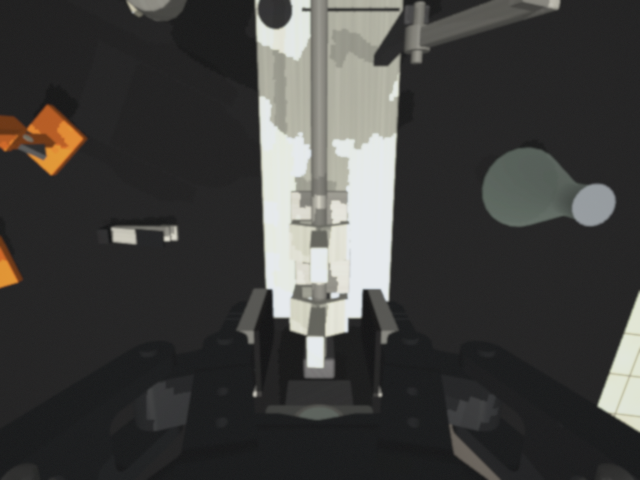

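Emit:
{"name": "play_rows", "arguments": {
  "steps": [
    [[0, 0.001, 0.03], [0, 0, 0], -0.2],
    [[0, 0, 0.03], [0, 0, 0], -0.2],
    [[0, 0, 0.027], [0, 0, 0], -0.2],
    [[0, 0, 0], [0, 0, 0], -0.2],
    [[0, 0, 0], [0, 0, 0], -0.7],
    [[0, 0, 0], [0, 0, 0], -1],
    [[0, 0, 0], [0, 0, 0], -1],
    [[0, 0, 0], [0, 0, 0], -1]
  ]
}}

```text
time_s: 26.8
position: [0.6021, -0.1675, 0.1711]
tcp_rot: [0.0, 0.998, 0.066, -0.0]
wrist_force: [-1.6, 1.8, 6.4]
opening: 0.0095
```

```bash
python3 -c "
from h import *
p=rl(0,.111,0); delta([p[0],p[1],.167],down(7.6))"
```

```text
t 26.8 pos [ 0.6021 -0.1675  0.1711] yaw 7.62 shift mm(tool now) [-1.000e-01 -2.295e+02  4.100e+00] turn [-0.    0.02  0.02] F [-1.6  1.8  6.4] op 9.5
```

Emit:
{"name": "play_rows", "arguments": {
  "steps": [
    [[0, -0.009, 0], [0, 0, 0], -1],
    [[0, -0.025, 0], [0, 0, 0], -1],
    [[0, -0.025, 0], [0, 0, 0], -1],
    [[0, -0.025, 0], [0, 0, 0], -1],
    [[0, -0.025, 0], [0, 0, 0], -1]
  ]
}}

```text
time_s: 27.42
position: [0.5876, -0.0602, 0.1711]
tcp_rot: [0.001, 0.998, 0.066, 0.0]
wrist_force: [0.3, -5.2, 5.7]
opening: 0.0091
```

Emit:
{"name": "play_rows", "arguments": {
  "steps": [
    [[0, -0.025, 0], [0, 0, 0], -1],
    [[0, -0.025, 0], [0, 0, 0], -1],
    [[0, -0.025, 0], [0, 0, 0], -1],
    [[0, -0.025, 0], [0, 0, 0], -1],
    [[0, -0.015, 0], [0, 0, 0], -1],
    [[0, -0.005, 0], [0, 0, 0], -1],
    [[0, 0, 0], [0, 0, 0], -1],
    [[0, 0, 0], [0, 0, 0], -1]
  ]
}}

```text
time_s: 28.42
position: [0.5716, 0.0594, 0.1711]
tcp_rot: [-0.0, 0.998, 0.066, -0.0]
wrist_force: [-2.6, -0.8, 6.0]
opening: 0.0094
```

```bash
python3 -c "
from h import *
p=rl(0,.111,0); delta([p[0],p[1],.167],down(7.6))"; python3 look.py w11
```

```text
t 28.43 pos [0.5716 0.0594 0.1711] yaw 7.61 shift mm(tool now) [ 0.1 -0.6  4.1] turn [-0.02  0.04  0.01] F [-2.6 -0.8  6. ] op 9.4
```

View pics/w11.png

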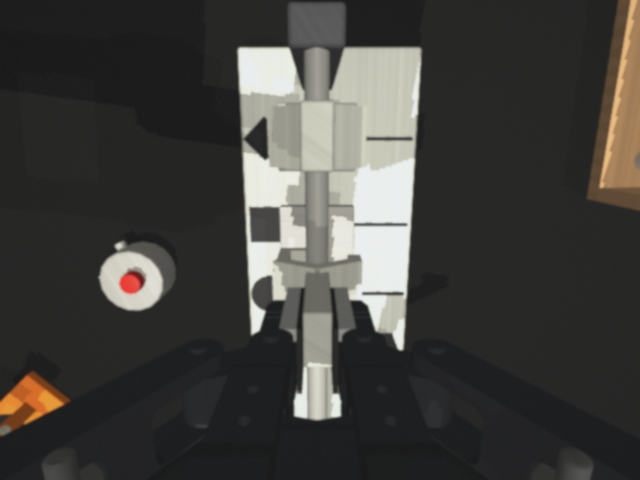

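```bash
python3 pt.py w11 264,224,.01 380,224,.01 318,206,.047 390,138,.01 384,293,.01
```

```text
264,224,.01 [0.5301 0.0556 0.01  ] rail [-0.0418  0.1121]
380,224,.01 [0.6181 0.0673 0.01  ] rail [0.0471 0.1121]
318,206,.047 [0.5683 0.081  0.047 ] rail [-0.0005  0.1322]
390,138,.01 [0.6143 0.131  0.01  ] rail [0.0517 0.1757]
384,293,.01 [0.6311 0.0119 0.01  ] rail [0.0526 0.0555]
```

Emit:
{"name": "play_rows", "arguments": {
  "steps": [
    [[0, -0.0005, 0], [0, 0, 0], -1],
    [[0, 0, 0], [0, 0, 0], -0.6],
    [[0, 0, 0], [0, 0, 0], -0.2],
    [[0, 0, 0], [0, 0, 0], -0.2],
    [[0, 0, -0.02], [0, 0, 0], -0.2],
    [[0, 0, -0.04], [0, 0, 0], -0.2],
    [[0, 0, -0.03], [0, 0, 0], -0.2]
  ]
}}

```text
time_s: 29.35
position: [0.5716, 0.0599, 0.2609]
tcp_rot: [-0.0, 0.998, 0.066, -0.001]
wrist_force: [-0.6, 0.7, 0.4]
opening: 0.034
```

```bash
python3 -c "
from h import *
p=rl(-.001,-.17,0); delta([p[0],p[1],.26],down(7.6))"; python3 look.py w12
```

```text
t 29.35 pos [0.5716 0.0599 0.2609] yaw 7.61 shift mm(tool now) [ -1.  280.9   0.7] turn [-0.04  0.11  0.01] F [-0.6  0.7  0.4] op 34.0
```

View pics/w12.png

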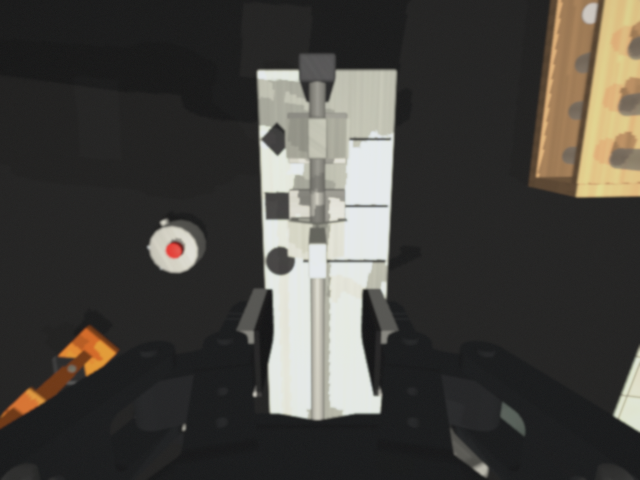

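Emit:
{"name": "play_rows", "arguments": {
  "steps": [
    [[0, 0.047, 0], [0, 0, 0], -0.2],
    [[0, 0.047, 0], [0, 0, 0], -0.2],
    [[0, 0.047, 0], [0, 0, 0], -0.2],
    [[0, 0.047, 0], [0, 0, 0], -0.2],
    [[0, 0.047, 0], [0, 0, 0], -0.2],
    [[-0.001, 0.046, 0], [0, 0, 0], -0.2],
    [[0, 0, 0], [0, 0, 0], -0.2],
    [[0, 0, 0], [0, 0, 0], -0.2]
  ]
}}

```text
time_s: 30.4
position: [0.6076, -0.2186, 0.2586]
tcp_rot: [-0.001, 0.998, 0.066, -0.002]
wrist_force: [0.2, -1.1, 0.1]
opening: 0.0343
```

```bash
python3 -c "
from h import *
p=rl(-.001,-.17,0); delta([p[0],p[1],.168],down(7.6))"; python3 look.py w13
```

```text
t 30.4 pos [ 0.6076 -0.2186  0.2586] yaw 7.6 shift mm(tool now) [ 0.5  0.2 90.6] turn [-0.08  0.19  0.  ] F [ 0.2 -1.1  0.1] op 34.3
```

View pics/w13.png

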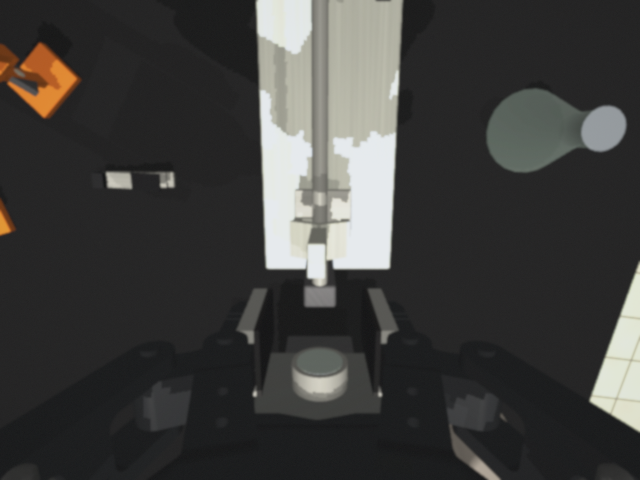

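Emit:
{"name": "play_rows", "arguments": {
  "steps": [
    [[0, 0, 0.03], [0, 0, 0], -0.2],
    [[0, 0, 0.03], [0, 0, 0], -0.2],
    [[0, 0, 0.03], [0, 0, 0], -0.2],
    [[0, 0, 0], [0, 0, 0], -0.2],
    [[0, 0, 0], [0, 0, 0], -0.7],
    [[0, 0, 0], [0, 0, 0], -1],
    [[0, 0, 0], [0, 0, 0], -1],
    [[0, 0, 0], [0, 0, 0], -1]
  ]
}}

```text
time_s: 31.45
position: [0.6083, -0.2188, 0.1714]
tcp_rot: [0.0, 0.998, 0.066, 0.0]
wrist_force: [0.1, 1.1, 6.7]
opening: 0.0089
```

```bash
python3 -c "
from h import *
p=rl(0,.055,0); delta([p[0],p[1],.167],down(7.6))"
```

```text
t 31.45 pos [ 0.6083 -0.2188  0.1714] yaw 7.62 shift mm(tool now) [   0.6 -225.2    4.3] turn [ 0.04 -0.04  0.02] F [0.1 1.1 6.7] op 8.9
```

Emit:
{"name": "play_rows", "arguments": {
  "steps": [
    [[0, -0.01, 0], [0, 0, 0], -1],
    [[0, -0.025, 0], [0, 0, 0], -1],
    [[0, -0.025, 0], [0, 0, 0], -1],
    [[0, -0.025, 0], [0, 0, 0], -1],
    [[0, -0.025, 0], [0, 0, 0], -1]
  ]
}}

```text
time_s: 32.08
position: [0.5937, -0.1101, 0.1714]
tcp_rot: [0.001, 0.998, 0.066, 0.001]
wrist_force: [2.5, -4.5, 5.8]
opening: 0.009
```

Emit:
{"name": "play_rows", "arguments": {
  "steps": [
    [[0, -0.025, 0], [0, 0, 0], -1],
    [[0, -0.025, 0], [0, 0, 0], -1],
    [[0, -0.025, 0], [0, 0, 0], -1],
    [[0, -0.02, 0], [0, 0, 0], -1],
    [[0, -0.015, 0], [0, 0, 0], -1],
    [[0, -0.005, 0], [0, 0, 0], -1],
    [[0, 0, 0], [0, 0, 0], -1],
    [[0, 0, 0], [0, 0, 0], -1]
  ]
}}

```text
time_s: 33.08
position: [0.5784, 0.0044, 0.1714]
tcp_rot: [-0.0, 0.998, 0.066, 0.0]
wrist_force: [1.8, 0.6, 7.1]
opening: 0.0093
```

```bash
python3 -c "
from h import *
p=rl(0,.055,0); delta([p[0],p[1],.167],down(7.6))"; python3 look.py w14
```

```text
t 33.08 pos [0.5784 0.0044 0.1714] yaw 7.61 shift mm(tool now) [ 0.6 -0.1  4.4] turn [ 0.   -0.05  0.01] F [1.8 0.6 7.1] op 9.3
```

View pics/w14.png

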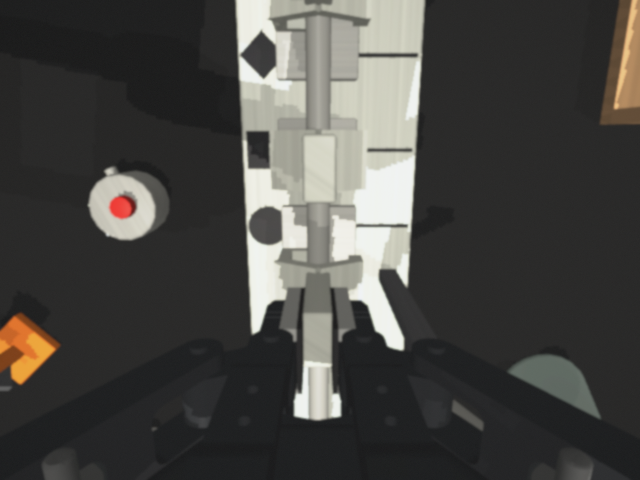

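```bash
python3 pt.py w14 383,225,.01 264,225,.01 319,206,.047 390,150,.01 388,55,.01 318,119,.047 318,24,.047
```

```text
383,225,.01 [0.6277 0.0117 0.01  ] rail [0.0492 0.0557]
264,225,.01 [ 5.372e-01 -4.000e-04  1.000e-02] rail [-0.0421  0.0557]
319,206,.047 [0.576 0.026 0.047] rail [-0.0002  0.0767]
390,150,.01 [0.6229 0.0676 0.01  ] rail [0.0519 0.1117]
388,55,.01 [0.6101 0.1302 0.01  ] rail [0.0474 0.1755]
318,119,.047 [0.568  0.0804 0.047 ] rail [-0.0009  0.1317]
318,24,.047 [0.5608 0.1336 0.047 ] rail [-0.001   0.1854]
```

Emit:
{"name": "play_rows", "arguments": {
  "steps": [
    [[0, 0, 0], [0, 0, 0], -0.6],
    [[0, 0, 0], [0, 0, 0], -0.3],
    [[0, 0, 0], [0, 0, 0], -0.3],
    [[0, 0, -0.02], [0, 0, 0], -0.3],
    [[0, 0, -0.04], [0, 0, 0], -0.3],
    [[0, 0, -0.05], [0, 0, 0], -0.3],
    [[0, 0, 0], [0, 0, 0], -0.3],
    [[0, 0, 0], [0, 0, 0], -0.3]
  ]
}}

```text
time_s: 34.12
position: [0.5778, 0.0042, 0.2785]
tcp_rot: [-0.0, 0.998, 0.066, -0.002]
wrist_force: [0.8, -0.2, -0.4]
opening: 0.0296
```

```bash
python3 -c "
from h import *
p=rl(.125,0,0); delta([p[0],p[1],.26],down(7.6))
for n in ('side','top'):
  im=manip.read_camera(n); cv2.imwrite(f'pics/{n}15.png',im[:,:,::-1])
  crop(im,*((220,130,420,280) if n=='side' else (260,140,520,270)),*((4,) if n=='side' else (3,)),f'pics/{n}15z.png')
"; python3 look.py w15
```

```text
t 34.12 pos [0.5778 0.0042 0.2785] yaw 7.6 shift mm(tool now) [126.4  54.8  17.9] turn [-0.05  0.22  0.  ] F [ 0.8 -0.2 -0.4] op 29.6
```

View pics/side15z.png

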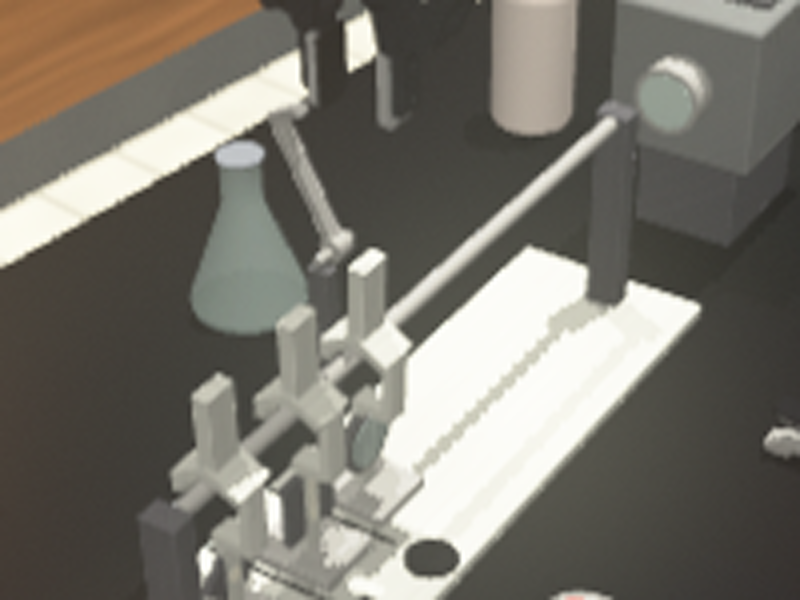

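View pics/w15.png

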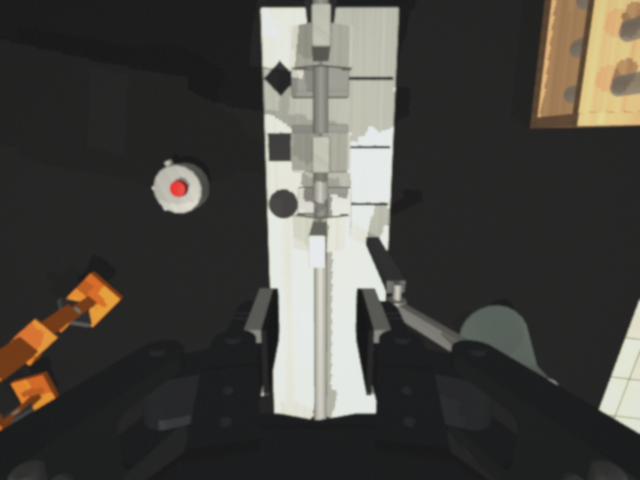

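Emit:
{"name": "play_rows", "arguments": {
  "steps": [
    [[0, 0.028, 0], [0, 0, 0], -1],
    [[0, 0.028, 0], [0, 0, 0], -1],
    [[0.042, 0, 0], [0, 0, 0], -1],
    [[0.042, 0, 0], [0, 0, 0], -1],
    [[0.042, 0, 0], [0, 0, 0], -1],
    [[0, 0, 0.03], [0, 0, 0], -1],
    [[0, 0, 0.03], [0, 0, 0], -1],
    [[0, 0, 0.008], [0, 0, 0], -1],
    [[0, 0, 0], [0, 0, 0], -1],
    [[0, 0, 0], [0, 0, 0], -1]
  ]
}}

```text
time_s: 35.52
position: [0.7104, -0.0347, 0.213]
tcp_rot: [0.0, 0.998, 0.066, -0.0]
wrist_force: [-1.1, -0.2, -0.9]
opening: -0.0003
```

```bash
cat > rs.py <<'E'
from h import *
import sys
p,Rt,s=st(); q=p-RM; print('rail xyz mm',np.round([q@EX*1000,q@EY*1000,p[2]*1000],1),'F',np.round(s['wrist_force'],1),'t',s['time_s'])
n=sys.argv[1]
im=manip.read_camera('side'); crop(im,220,110,400,260,4,f'pics/side{n}z.png')
E
python3 rs.py 16; python3 look.py w16
```

```text
rail xyz mm [125.1  -1.3 213. ] F [-1.1 -0.2 -0.9] t 35.525
```

View pics/side16z.png

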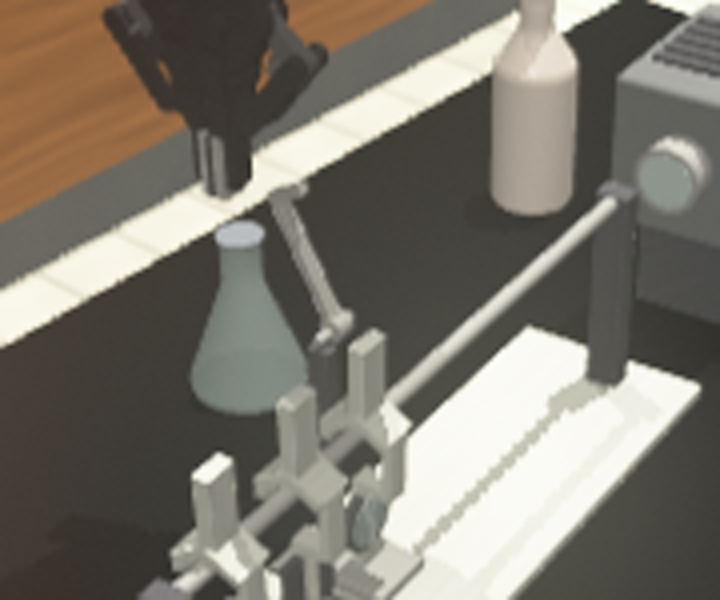

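View pics/w16.png

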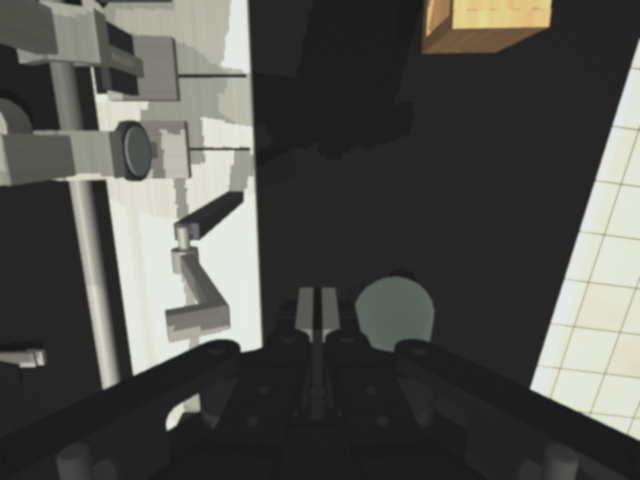

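Emit:
{"name": "play_rows", "arguments": {
  "steps": [
    [[-0.01, 0, 0.005], [0, 0, 0], -1],
    [[-0.013, 0, 0], [0, 0, 0], -1],
    [[-0.013, 0, 0], [0, 0, 0], -1],
    [[-0.013, 0, 0], [0, 0, 0], -1],
    [[-0.013, 0, 0], [0, 0, 0], -1],
    [[0, 0, 0], [0, 0, 0], -1]
  ]
}}

```text
time_s: 36.38
position: [0.6485, -0.043, 0.2074]
tcp_rot: [-0.0, 0.998, 0.066, -0.001]
wrist_force: [1.0, -0.0, -0.5]
opening: 0.0004
```

```bash
python3 rs.py 17
```

```text
rail xyz mm [ 62.6  -1.3 207.4] F [ 1.  -0.  -0.5] t 36.375
```

View pics/side17z.png

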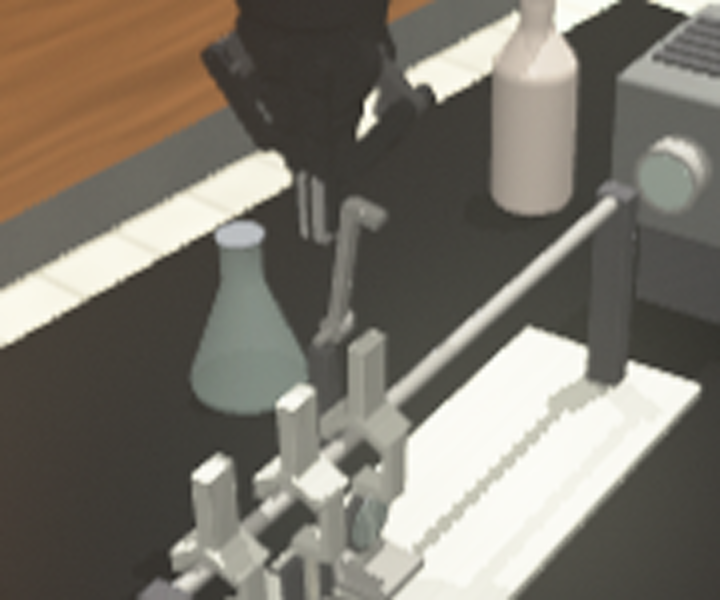

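Emit:
{"name": "play_rows", "arguments": {
  "steps": [
    [[-0.012, 0, 0], [0, 0, 0], -1],
    [[-0.011, 0, 0], [0, 0, 0], -1],
    [[-0.008, 0, 0.005], [0, 0, 0], -1],
    [[-0.007, 0, 0.005], [0, 0, 0], -1],
    [[-0.003, 0, 0.008], [0, 0, 0], -1],
    [[-0.003, 0, 0.008], [0, 0, 0], -1],
    [[0, 0, 0], [0, 0, 0], -1]
  ]
}}

```text
time_s: 37.3
position: [0.6044, -0.0486, 0.1789]
tcp_rot: [-0.0, 0.998, 0.066, -0.002]
wrist_force: [0.6, 0.7, -0.2]
opening: 0.0001
```

```bash
python3 rs.py 18
```

```text
rail xyz mm [ 18.1  -1.  178.9] F [ 0.6  0.7 -0.2] t 37.3
```

View pics/side18z.png

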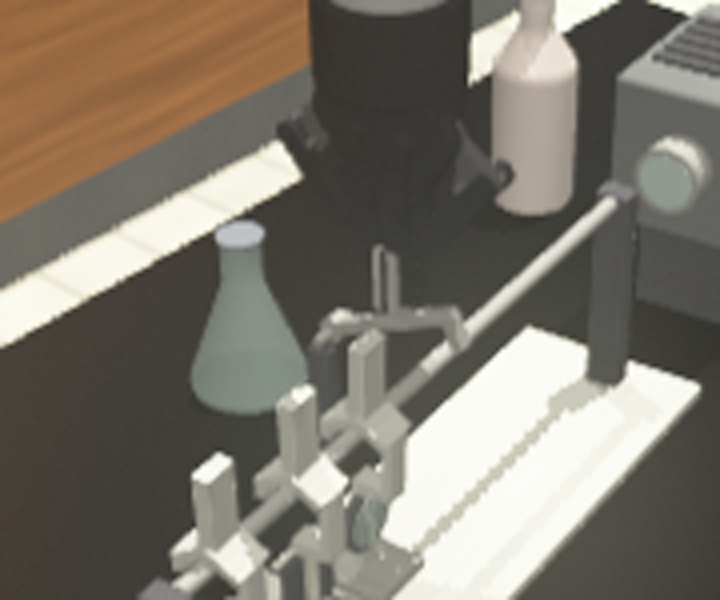

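Emit:
{"name": "play_rows", "arguments": {
  "steps": [
    [[-0.002, 0, 0.008], [0, 0, 0], -1],
    [[0, 0, 0.008], [0, 0, 0], -1],
    [[0, 0, 0.004], [0, 0, 0], -1],
    [[0, 0, 0.002], [0, 0, 0], -1],
    [[0, 0, 0], [0, 0, 0], -1]
  ]
}}

```text
time_s: 37.98
position: [0.6029, -0.0489, 0.1585]
tcp_rot: [-0.0, 0.998, 0.066, -0.001]
wrist_force: [-2.0, 0.8, 2.4]
opening: 0.0
```

Emit:
{"name": "play_rows", "arguments": {
  "steps": [
    [[0, 0, 0.001], [0, 0, 0], -1],
    [[0, 0, 0.001], [0, 0, 0], -1],
    [[0, 0, 0.001], [0, 0, 0], -1],
    [[0, 0, 0], [0, 0, 0], -1]
  ]
}}

```text
time_s: 38.48
position: [0.603, -0.0489, 0.1583]
tcp_rot: [0.0, 0.998, 0.066, -0.0]
wrist_force: [-7.6, 0.4, 15.1]
opening: -0.0
```

```bash
python3 rs.py 19
```

```text
rail xyz mm [ 16.7  -1.2 158.3] F [-7.6  0.4 15.1] t 38.475
```

View pics/side19z.png

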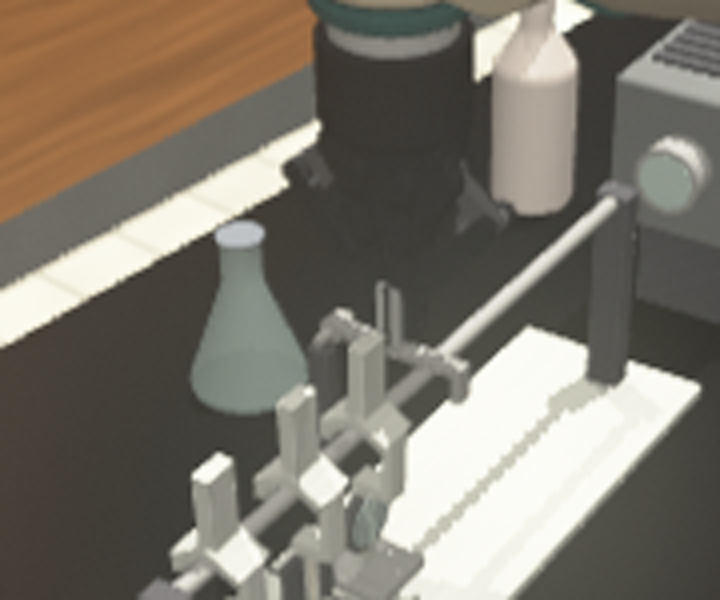

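Emit:
{"name": "play_rows", "arguments": {
  "steps": [
    [[0, 0, -0.01], [0, 0, 0], -1],
    [[0, 0, -0.03], [0, 0, 0], -1],
    [[0, 0, -0.05], [0, 0, 0], -1],
    [[-0.03, 0, -0.02], [0, 0, 0], -1],
    [[-0.04, -0.03, 0], [0, 0, 0], -1],
    [[-0.04, -0.05, 0], [0, 0, 0], -0.2],
    [[-0.04, -0.05, 0], [0, 0, 0], -0.2],
    [[0, -0.05, 0], [0, 0, 0], -0.2],
    [[0, 0, 0], [0, 0, 0], -0.2],
    [[0, 0, 0], [0, 0, 0], -0.2]
  ]
}}

```text
time_s: 39.78
position: [0.4331, 0.1073, 0.2657]
tcp_rot: [-0.0, 0.998, 0.066, -0.001]
wrist_force: [-0.1, 0.0, 1.0]
opening: 0.0339
```

```bash
python3 d.py .45 .25 .26 7.6; python3 look.py w20; python3 - <<'E'
from h import *
for n in ('side','top'):
    im=manip.read_camera(n); cv2.imwrite(f'pics/{n}20.png',im[:,:,::-1])
    crop(im,*((170,280,350,430) if n=='side' else (180,215,270,330)),*((4,) if n=='side' else (5,)),f'pics/{n}20z.png')
im=cv2.imread('pics/side20.png')[:,:,::-1]; crop(im,220,110,400,260,4,'pics/side20b.png')
E
```

```text
t 39.77 pos [0.4331 0.1073 0.2657] yaw 7.62 shift mm(tool now) [  35.7 -139.2    5.7] turn [-0.02  0.15  0.02] F [-0.1  0.   1. ] op 33.9
```

View pics/side20z.png

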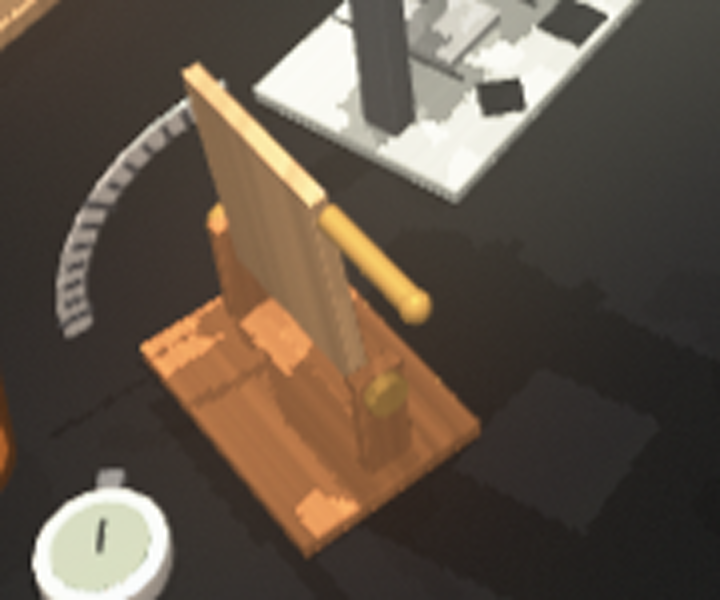

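View pics/top20z.png

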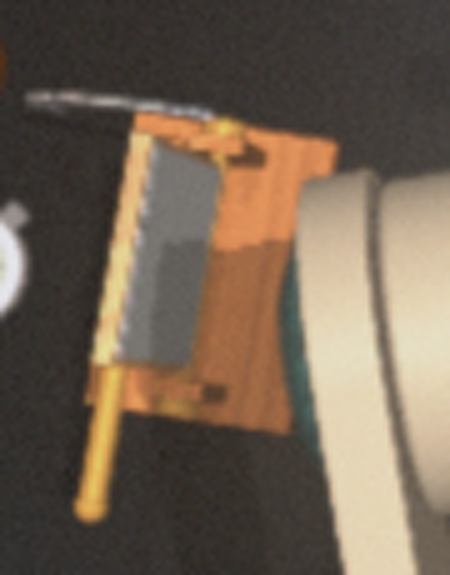

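View pics/w20.png

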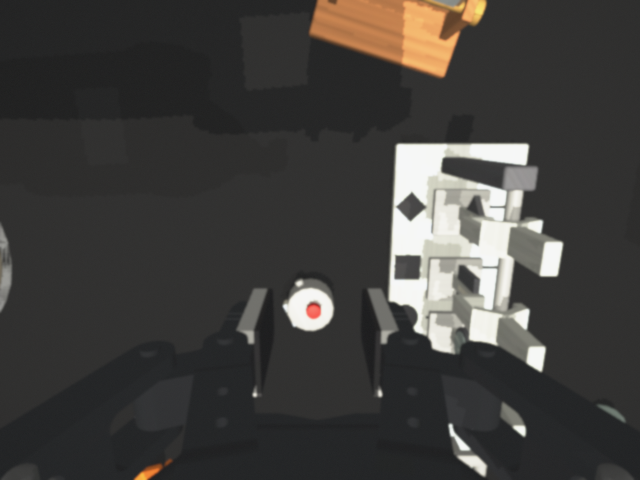

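View pics/side20b.png

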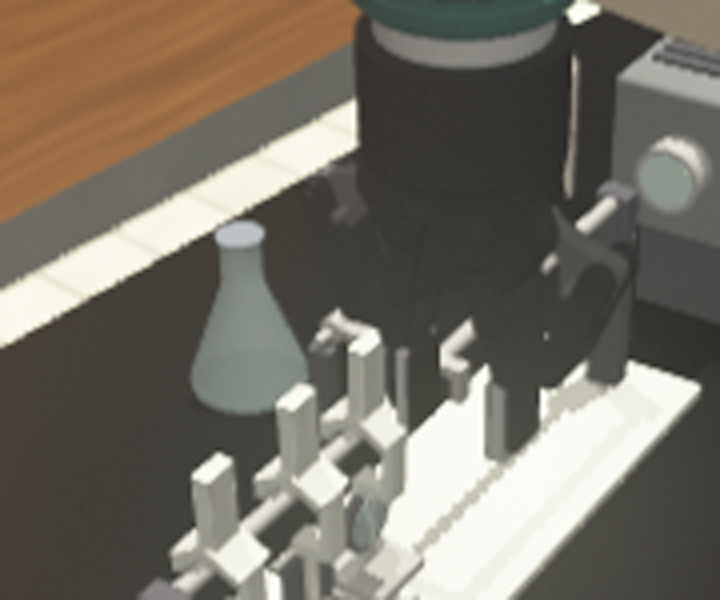

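```bash
python3 - <<'E'
from h import *
S=lambda x,y:ray('side',170+x/4-.4,280+y/4-.4); T=lambda x,y:ray('top',180+x/5-.4,215+y/5-.4)
for nm,s,t in [('pin end',(415,305),(90,508)),('pin base',(330,217),(113,368)),('panel top far',(192,72),(143,140)),('panel top near',(318,202),(105,362))]:
    p,e=tri([S(*s),T(*t)]); print(nm,np.round(p,4),np.round(e,4))
for a in [(225,130),(181,402)]: print('hinge',onz('top',180+a[0]/5-.4,215+a[1]/5-.4,.06))
print('hinge near side',onz('side',170+385/4-.4,280+393/4-.4,.06))
# base corners z~? in side
for a in [(143,348),(480,430),(310,552)]: print('base side z.012',onz('side',170+a[0]/4-.4,280+a[1]/4-.4,.012))
for a in [(338,143),(292,432)]: print('base top',onz('top',180+a[0]/5-.4,215+a[1]/5-.4,.012))
E
```

```text
pin end [0.3768 0.3115 0.1585] [0.0009 0.0009]
pin base [0.4298 0.3036 0.1584] [0.0005 0.0005]
panel top far [0.5174 0.2927 0.1682] [0.0016 0.0016]
panel top near [0.4323 0.3054 0.1664] [0.0011 0.0011]
hinge [0.53128528 0.27989711 0.06      ]
hinge [0.41705423 0.29626032 0.06      ]
hinge near side [0.41556883 0.30130799 0.06      ]
base side z.012 [0.54071048 0.33235326 0.012     ]
base side z.012 [0.39928607 0.26715865 0.012     ]
base side z.012 [0.41206459 0.35200638 0.012     ]
base top [0.53050354 0.23900204 0.012     ]
base top [0.40439363 0.25723506 0.012     ]
```

Emit:
{"name": "play_rows", "arguments": {
  "steps": [
    [[0, 0, 0], [0, 0, -10.57], -0.2],
    [[0, 0, 0], [0, 0, -10.57], -0.2],
    [[0, 0, 0], [0, 0, -10.57], -0.2],
    [[0, 0, 0], [0, 0, -10.57], -0.2],
    [[0, 0, 0], [0, 0, -10.57], -0.2],
    [[0, 0, 0], [0, 0, -10.57], -0.2],
    [[0, 0, 0], [0, 0, -10.57], -0.2]
  ]
}}

```text
time_s: 40.8
position: [0.4332, 0.1066, 0.2656]
tcp_rot: [-0.001, 0.756, 0.655, -0.001]
wrist_force: [0.1, 0.9, -0.6]
opening: 0.0342
```

```bash
python3 d.py .37 .31 .25 81.6
```

```text
t 40.8 pos [0.4332 0.1066 0.2656] yaw 81.84 shift mm(tool now) [192.4 -91.4  15.8] turn [-0.18  0.02  0.24] F [ 0.1  0.9 -0.6] op 34.2
```

Emit:
{"name": "play_rows", "arguments": {
  "steps": [
    [[0.038, -0.018, 0.003], [0, 0, 0.2], -0.2],
    [[0.038, -0.018, 0.003], [0, 0, 0], -0.2],
    [[0.038, -0.018, 0.003], [0, 0, 0], -0.2],
    [[0.038, -0.018, 0.003], [0, 0, 0], -0.2],
    [[0.04, -0.019, 0.003], [0, 0, 0], -0.2],
    [[0, 0, 0], [0, 0, 0], -0.2],
    [[0, 0, 0], [0, 0, 0], -0.2]
  ]
}}

```text
time_s: 41.68
position: [0.372, 0.3102, 0.2508]
tcp_rot: [-0.001, 0.758, 0.652, -0.001]
wrist_force: [-0.1, 1.1, 0.3]
opening: 0.0344
```

```bash
python3 d.py .403 .308 .15 81.6; python3 look.py w21
```

```text
t 41.67 pos [0.372  0.3102 0.2508] yaw 81.34 shift mm(tool now) [  2.6  31.3 100.7] turn [-0.17  0.04 -0.26] F [-0.1  1.1  0.3] op 34.4
```

View pics/w21.png

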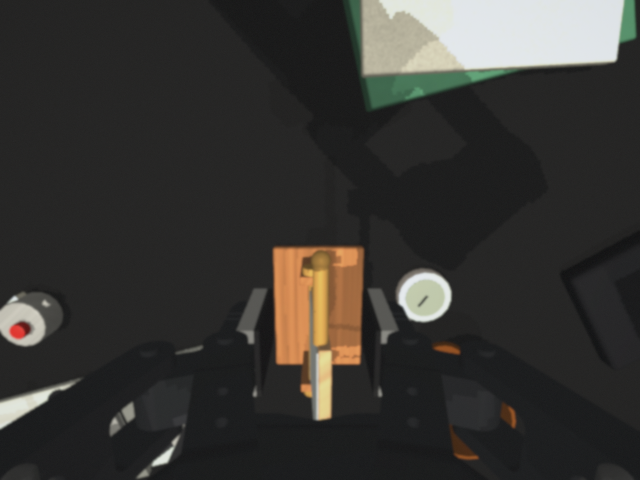

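```bash
python3 - <<'E'
from h import *
import pickle
c=pickle.load(open('w21.pkl','rb'))
im=cv2.imread('pics/w21.png')[:,:,::-1]; crop(im,260,230,380,430,4,'pics/w21z.png')
f=np.radians(-8.4); hx=np.array([np.cos(f),np.sin(f),0]); hy=np.array([-np.sin(f),np.cos(f),0])
for nm,u,v,z in [('baseL',273.5,248,.012),('baseR',362.5,248,.012),('baseL2',276,362,.012),('baseR2',361,362,.012),('pinend',320,257,.1585),('pinbase',321,345,.1585)]:
    p=onz('',u,v,z,c); print(nm,np.round(p,4),'hx,hy',np.round([p@hx,p@hy],4))
E
```

```text
baseL [0.4029 0.2619 0.012 ] hx,hy [0.3604 0.318 ]
baseR [0.4161 0.3484 0.012 ] hx,hy [0.3607 0.4055]
baseL2 [0.5274 0.242  0.012 ] hx,hy [0.4864 0.3165]
baseR2 [0.541  0.3315 0.012 ] hx,hy [0.4867 0.407 ]
pinend [0.3749 0.3114 0.1585] hx,hy [0.3254 0.3628]
pinbase [0.4331 0.3033 0.1585] hx,hy [0.3842 0.3633]
```

View pics/w21z.png

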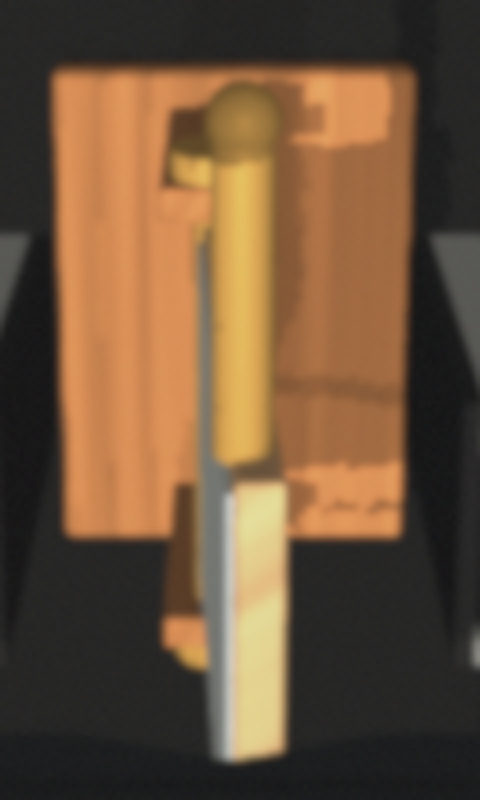

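Emit:
{"name": "play_rows", "arguments": {
  "steps": [
    [[0.002, 0.016, 0.02], [0, 0, -0.2], -0.2],
    [[0, 0.016, 0.03], [0, 0, 0], -0.2],
    [[0, 0, 0.03], [0, 0, 0], -0.2],
    [[0, 0, 0.022], [0, 0, 0], -0.2],
    [[0, 0, 0], [0, 0, 0], -0.2],
    [[0, 0, 0], [0, 0, 0], -0.7],
    [[0, 0, 0], [0, 0, 0], -1],
    [[0, 0, 0], [0, 0, 0], -1],
    [[0, 0, 0], [0, 0, 0], -1]
  ],
  "grip_force": 30
}}

```text
time_s: 42.85
position: [0.4039, 0.3083, 0.1504]
tcp_rot: [-0.0, 0.757, 0.653, 0.0]
wrist_force: [1.3, -2.8, 6.2]
opening: 0.0089
```

```bash
cat > ms.py <<'E'
from h import *
import sys
f=np.radians(-8.4); hx=np.array([np.cos(f),np.sin(f),0]); hy=np.array([-np.sin(f),np.cos(f),0])
p,Rt,s=st(); g=p-Rt.apply([0,0,.011]); print('hx hy z(grasp) mm',np.round([g@hx*1000,g@hy*1000,g[2]*1000],1),'F hx,hy,z',np.round([s['wrist_force']@hx,s['wrist_force']@hy,s['wrist_force'][2]],1),'op',s['opening'],'t',s['time_s'])
if len(sys.argv)>1:
    im=manip.read_camera('side'); cv2.imwrite(f'pics/side{sys.argv[1]}.png',im[:,:,::-1]); crop(im,150,280,350,430,4,f'pics/side{sys.argv[1]}z.png')
E
python3 ms.py 22
```

```text
hx hy z(grasp) mm [354.5 364.  161.4] F hx,hy,z [ 1.7 -2.6  6.2] op 0.00887432671091436 t 42.85
```

View pics/side22z.png

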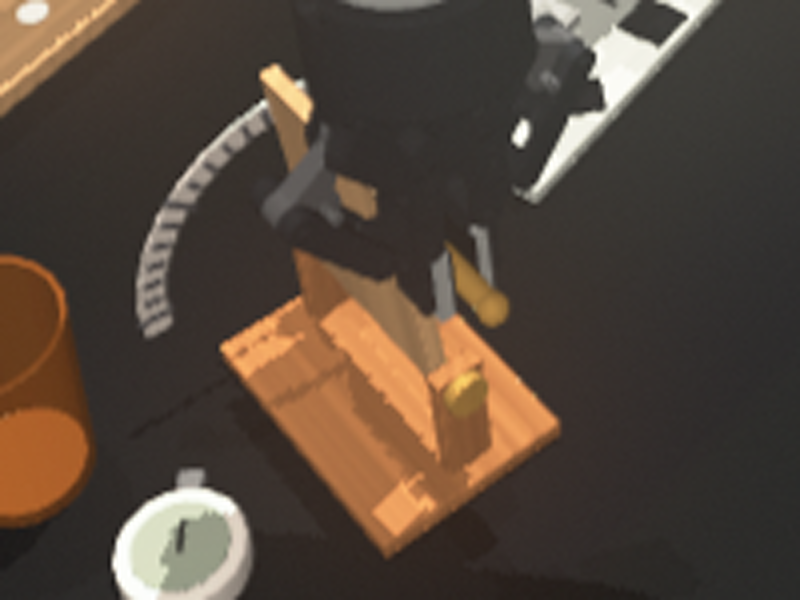

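Emit:
{"name": "play_rows", "arguments": {
  "steps": [
    [[0.005, 0, 0.0006], [0, 0, 0], -1],
    [[0.005, 0, 0.0007], [0, 0, 0], -1],
    [[0.0097, 0, 0.0023], [0, 0, 0], -1],
    [[0, 0, 0], [0, 0, 0], -1]
  ]
}}

```text
time_s: 43.4
position: [0.4069, 0.3284, 0.146]
tcp_rot: [-0.001, 0.757, 0.653, 0.001]
wrist_force: [5.8, 0.7, 3.7]
opening: 0.0085
```

```bash
python3 ms.py
```

```text
hx hy z(grasp) mm [354.5 384.3 157. ] F hx,hy,z [5.6 1.5 3.7] op 0.00846002167116942 t 43.4
```

Emit:
{"name": "play_rows", "arguments": {
  "steps": [
    [[0.0095, 0, 0.0032], [0, 0, 0], -1],
    [[0.0091, 0, 0.0042], [0, 0, 0], -1],
    [[0.0086, 0, 0.0051], [0, 0, 0], -1],
    [[0, 0, 0], [0, 0, 0], -1]
  ]
}}

```text
time_s: 43.9
position: [0.4108, 0.3552, 0.1326]
tcp_rot: [-0.001, 0.757, 0.653, 0.0]
wrist_force: [7.8, 0.7, -1.2]
opening: 0.0085
```

```bash
python3 ms.py 23
```

```text
hx hy z(grasp) mm [354.5 411.4 143.6] F hx,hy,z [ 7.7  1.8 -1.2] op 0.008544610744936936 t 43.9
```

View pics/side23z.png

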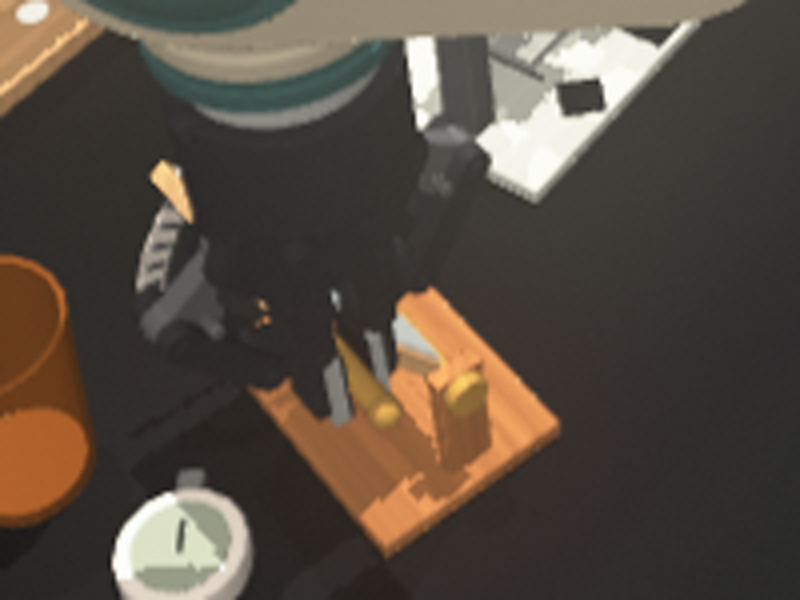

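Emit:
{"name": "play_rows", "arguments": {
  "steps": [
    [[0.0081, 0, 0.0058], [0, 0, 0], -1],
    [[0.0072, 0, 0.007], [0, 0, 0], -1],
    [[0, 0, 0], [0, 0, 0], -1],
    [[0, 0, 0], [0, 0, 0], -1]
  ]
}}

```text
time_s: 44.45
position: [0.4129, 0.3703, 0.1197]
tcp_rot: [-0.001, 0.757, 0.653, 0.0]
wrist_force: [7.0, 1.8, -1.7]
opening: 0.0086
```

```bash
python3 ms.py
```

```text
hx hy z(grasp) mm [354.4 426.7 130.7] F hx,hy,z [ 6.7  2.8 -1.7] op 0.008554373012450454 t 44.45
```

Release, rise and back off to see the panel.

Emit:
{"name": "play_rows", "arguments": {
  "steps": [
    [[0, 0, 0], [0, 0, 0], -0.6],
    [[0, 0, 0], [0, 0, 0], -0.3],
    [[0, 0, 0], [0, 0, 0], -0.3],
    [[0, 0, -0.03], [0, 0, 0], -0.3],
    [[0, 0, -0.05], [0, 0, 0], -0.3],
    [[-0.03, -0.02, -0.04], [0, 0, 0], -0.3],
    [[-0.03, -0.02, 0], [0, 0, 0], -0.3],
    [[0, 0, 0], [0, 0, 0], -0.3],
    [[0, 0, 0], [0, 0, 0], -0.3]
  ]
}}

```text
time_s: 45.58
position: [0.3642, 0.3165, 0.2399]
tcp_rot: [-0.001, 0.757, 0.653, -0.001]
wrist_force: [0.2, -0.2, -0.1]
opening: 0.03
```

```bash
python3 ms.py 24; python3 look.py w24; python3 -c "
from h import *
im=manip.read_camera('top'); cv2.imwrite('pics/top24.png',im[:,:,::-1]); crop(im,150,215,270,330,5,'pics/top24z.png')
im=cv2.imread('pics/w24.png')[:,:,::-1]; crop(im,240,220,460,440,3.4,'pics/w24z.png')"
```

```text
hx hy z(grasp) mm [314.1 366.3 250.9] F hx,hy,z [ 0.3 -0.2 -0.1] op 0.029997632045901862 t 45.575
```

View pics/side24z.png

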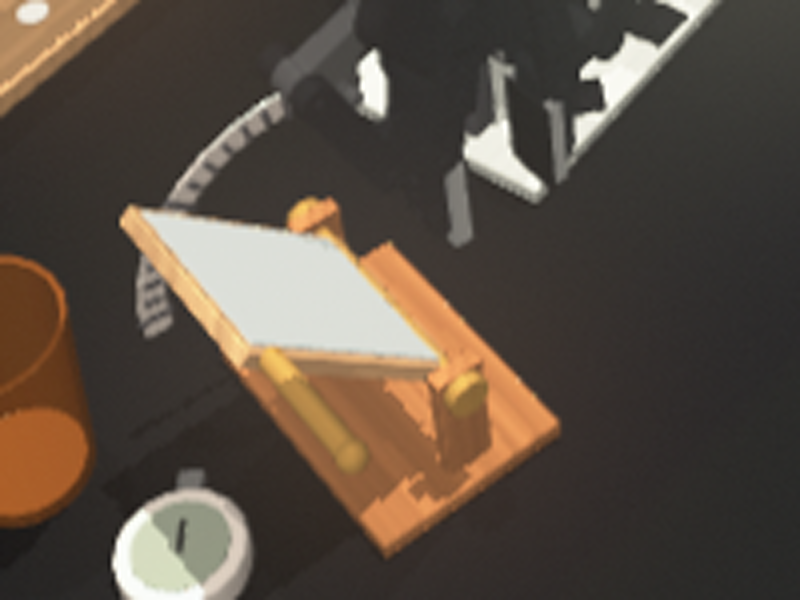

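View pics/w24z.png

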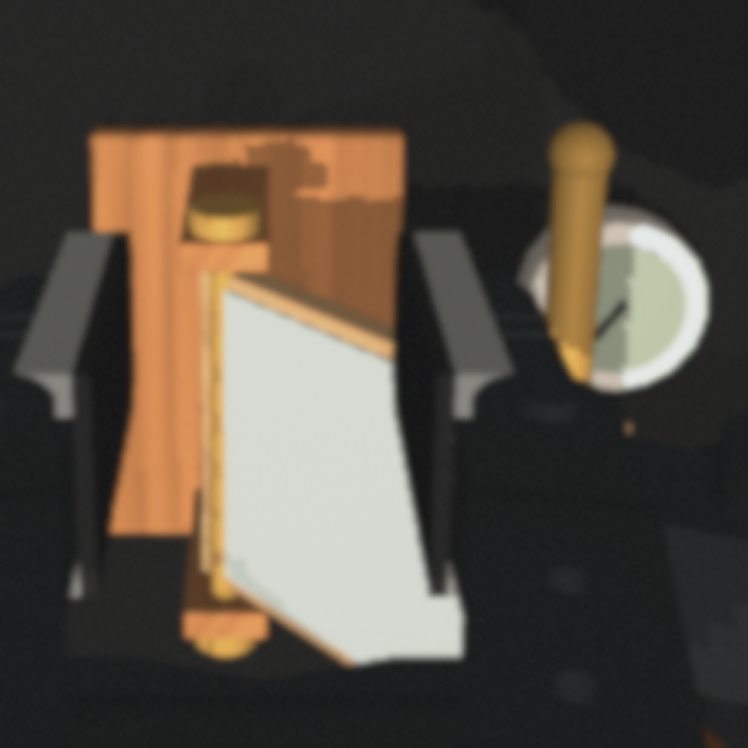

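View pics/top24z.png

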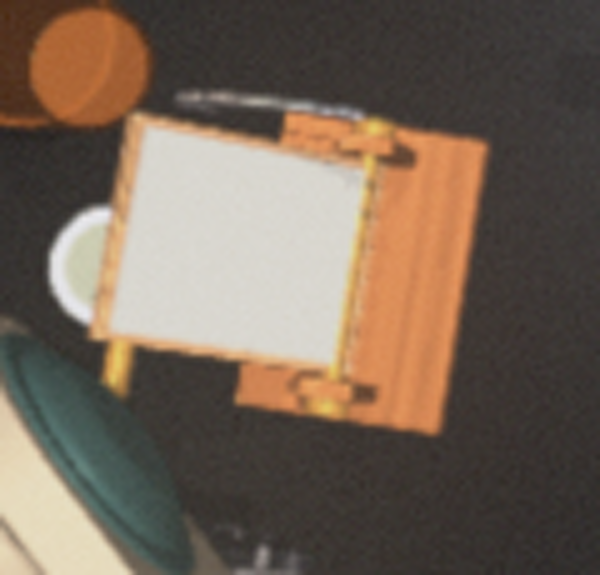

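```bash
python3 - <<'E'
from h import *
import pickle
c=pickle.load(open('w24.pkl','rb'))
f=np.radians(-8.4); hx=np.array([np.cos(f),np.sin(f),0]); hy=np.array([-np.sin(f),np.cos(f),0])
W=lambda x,y:(240+x/3.4-.4,220+y/3.4-.4); S=lambda x,y:(150+x/4-.4,280+y/4-.4); T=lambda x,y:(150+x/5-.4,215+y/5-.4)
sh=lambda p:np.round([p@hx,p@hy,p[2]],4)
for q in [(224,218),(226,645)]: print('knob w',sh(onz('',*W(*q),.06,c)))
for q in [(376,125),(323,407)]: print('knob t',sh(onz('top',*T(*q),.06)))
print('knob s',sh(onz('side',*S(464,391),.06)))
p,e=tri([ray('side',*S(352,455)),ray('',*W(583,153),c)]); print('ball',sh(p),e, 'theta',[np.arctan2(p@hy-h,p[2]-.06) for h in(.353,.355,.357)])
p,e=tri([ray('side',*S(122,212)),ray('top',*T(137,113))]); print('far top corner',sh(p),e)
p,e=tri([ray('side',*S(240,362)),ray('top',*T(95,335))]); print('near top corner',sh(p),e)
p,e=tri([ray('side',*S(148,209)),ray('top',*T(147,124))]); print('far face corner',sh(p),e)
p,e=tri([ray('side',*S(252,347)),ray('top',*T(107,335))]); print('near face corner',sh(p),e)
p,e=tri([ray('side',*S(440,358)),ray('top',*T(335,365))]); print('near face bottom',sh(p),e)
p,e=tri([ray('side',*S(440,358)),ray('',*W(226,283),c)]); print('near face bottom s/w',sh(p),e)
E
```

```text
knob w [0.367  0.3565 0.06  ]
knob w [0.491  0.3561 0.06  ]
knob t [0.4869 0.3544 0.06  ]
knob t [0.3668 0.357  0.06  ]
knob s [0.3681 0.3585 0.06  ]
ball [0.3279 0.4278 0.1298] [np.float64(0.0005174316783417417), np.float64(0.0005174316783417032)] theta [np.float64(0.8196893402715207), np.float64(0.8061564351832579), np.float64(0.7922306602373403)]
far top corner [0.4729 0.4353 0.136 ] [np.float64(0.001853629979481273), np.float64(0.0018536299794812724)]
near top corner [0.3841 0.4369 0.1336] [np.float64(0.0015065298534298363), np.float64(0.0015065298534298725)]
far face corner [0.4681 0.4287 0.137 ] [np.float64(4.7401291119063984e-05), np.float64(4.7401291118947914e-05)]
near face corner [0.3847 0.4312 0.1367] [np.float64(0.001314126159783336), np.float64(0.001314126159783366)]
near face bottom [0.3857 0.3559 0.061 ] [np.float64(0.0014719808557791428), np.float64(0.0014719808557792633)]
near face bottom s/w [0.3837 0.3575 0.0641] [np.float64(0.0010753317204896442), np.float64(0.001075331720489686)]
```

```bash
python3 -c "
from h import *
im=manip.read_camera('side'); cv2.imwrite('pics/side25.png',im[:,:,::-1]); crop(im,220,130,420,280,4,'pics/side25z.png')
im=manip.read_camera('top'); cv2.imwrite('pics/top25.png',im[:,:,::-1]); crop(im,260,140,520,310,3,'pics/top25z.png')"
```

```text
(no output)
```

View pics/side25z.png

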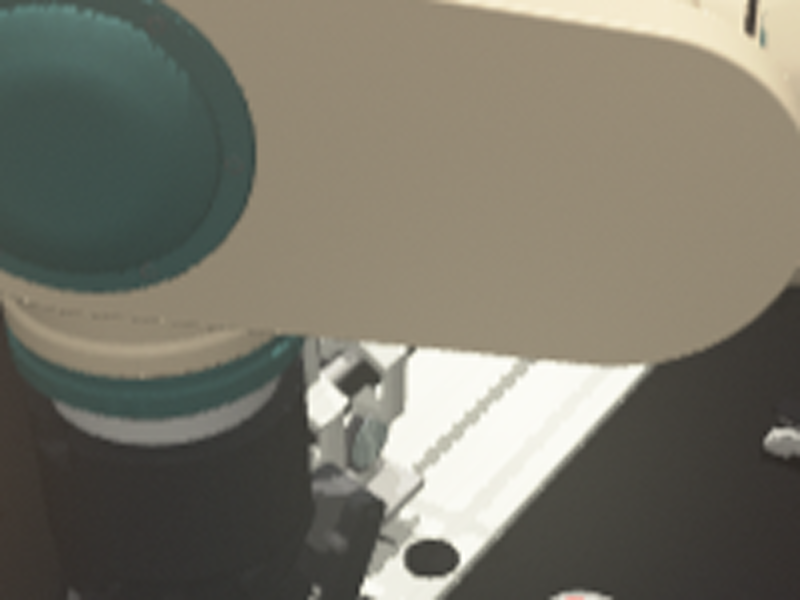

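View pics/top25z.png

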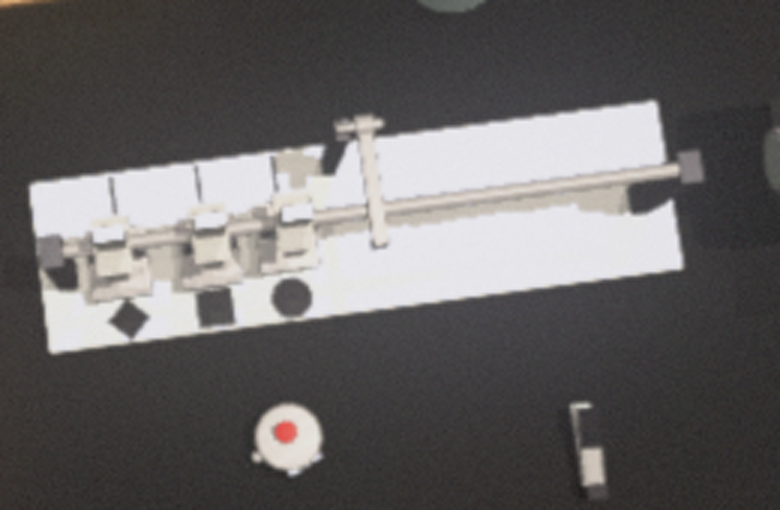

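```bash
python3 - <<'E'
from h import *
T=lambda x,y:(260+x/3-.4,140+y/3-.4)
for nm,a,b,t in [('dia',(88,301),(151,293),(129.5,320)),('sq',(184,287),(242,280),(216,308)),('lens',(262,270),(319,265),(292,297))]:
    q=[(onz('top',*T(*k),z)-RM) for k,z in((a,.043),(b,.043),(t,.01))]; print(nm,[np.round([r@EX,r@EY],4) for r in q],'mid',round((q[0]@EY+q[1]@EY)/2,4),'mark',round(q[2]@EY,4))
E
```

```text
dia [array([-0.0255,  0.2006]), array([-0.0257,  0.1553]), array([-0.0397,  0.174 ])] mid 0.1779 mark 0.174
sq [array([-0.0246,  0.1314]), array([-0.0251,  0.0897]), array([-0.0393,  0.1101])] mid 0.1106 mark 0.1101
lens [array([-0.0198,  0.0746]), array([-0.0216,  0.0337]), array([-0.0386,  0.0538])] mid 0.0541 mark 0.0538
```

```bash
python3 -c "
from h import *
im=cv2.imread('pics/w15.png')[:,:,::-1]; crop(im,250,0,410,280,2.8,'pics/w15z.png')"
```

```text
(no output)
```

View pics/w15z.png

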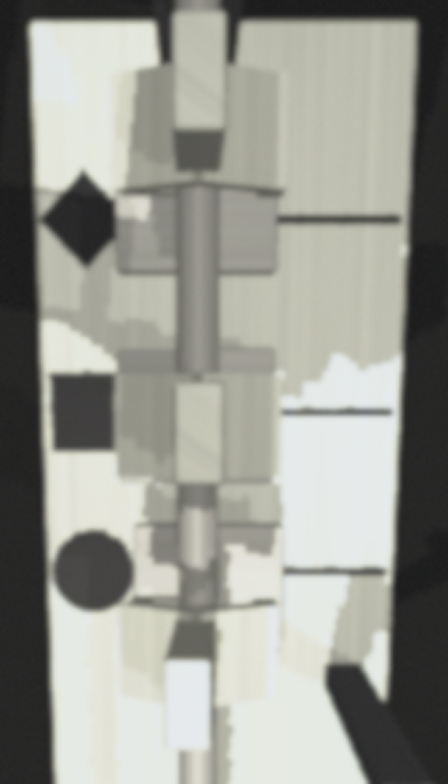

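```bash
for n in 1; do python3 pt.py w15 320,96.7,.047 320,96.7,.039 365,78,.01 280,77.9,.01 320,124.6,.047 365,146.5,.01 323,186.7,.047 365,203.5,.01; done
```

```text
320,96.7,.047 [0.5646 0.1037 0.047 ] rail [-0.0012  0.1552]
320,96.7,.039 [0.5645 0.1044 0.039 ] rail [-0.0012  0.1559]
365,78,.01 [0.6042 0.1294 0.01  ] rail [0.0415 0.1754]
280,77.9,.01 [0.5242 0.1188 0.01  ] rail [-0.0392  0.1756]
320,124.6,.047 [0.5677 0.0806 0.047 ] rail [-0.0012  0.1319]
365,146.5,.01 [0.6145 0.0671 0.01  ] rail [0.0435 0.1123]
323,186.7,.047 [0.5778 0.0265 0.047 ] rail [0.0017 0.077 ]
365,203.5,.01 [0.6238 0.0109 0.01  ] rail [0.0453 0.0554]
```

```bash
python3 -c "
from bench import manip
s=manip.read_state(); print(s['time_s'],s['wrist_force']); print(manip.finish_job())"
```

```text
45.825 [ 0.23439672 -0.53268152  0.31765573]
the job is handed in; nothing more can be done
None
```

I handed the job in at about 46 s. All three carriers hang on their marks, the stop arm is down and the mirror is tilted back to about 45°. The hand-in gave no verdict, so these results rest on my own camera checks.

- **Carriers:** I hung the diamond, square and round carriers on the loading section first, then slid each one past the stop arm. In the last wrist picture they were 0.7 mm, 1.4 mm and 0.6 mm from their marks.
- **Disagreement on the diamond:** the later top view puts the diamond carrier 3.9 mm off its mark. I think that view's foot edges were blurred by shadow, and even 3.9 mm is within the 8 mm limit.
- **Round carrier's tilt:** it hangs at a slight angle of about 0.06 rad. The limit is 0.2 rad.
- **Stop arm:** it was pressed down with 15 N, and the fingertips ended at the height expected for a closed arm. The last top view shows it lying across the rail.
- **Mirror:** after I let go, it measured 0.785 rad from the mirror's face and 0.797 rad from the pin. The target is 0.785 ± 0.06.
- **Other things on the desk:** none of the moves came near the bystanders or the orange look-alikes. They look unmoved in the last pictures, though I did not measure their positions again. The gripper stood clear of everything, with about zero force on the wrist.

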